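# Roll a component reel home into its rack slot

## Robot

A 7-joint arm with a two-finger parallel gripper is mounted at the origin on the work surface. World frame = base frame: x ahead of the robot, y to its left, z up, the work surface at z = 0. Lengths are in m, angles in rad, forces in N, time in s.
With the tool pointing down it reaches from about 0.425 to 0.875 m from the base axis. Payload 4.7 kg.
Tool frame: the origin (TCP) lies midway between the tips of the shut fingers; the grasp point (between the pads) lies ctrl.grasp_offset behind it (ctrl.grasp_offset is the distance from the TCP to the grasp point, in m); z points along the fingers, y is the line along which they close (so a half turn about z gives the same grasp; the last joint's range is limited). The gripper opens to 87 mm and grips with 3 to 60 N. Pads are 19 mm wide; open, the fingers measure 117 mm over their backs; the gripper's body (75 mm by 190 mm) begins 51 mm behind the grasp point.
Start: joints at [-1.238, 0.321, -0.07, 1.45, 0.023, 1.371, -0.057], TCP at [0.204, 0.617, 0.195] pointing down, gripper open.
Joint ranges: [-2.86, 2.86], [-0.3, 2.09], [-1.38, 1.24], [0.06, 2.45], [-1.56, 4.7], [0.09, 2.05], [-2.69, 2.69]. Speed limits (rad/s): [2.57, 2.57, 3.14, 3.14, 3.14, 3.14, 3.14].

## Interface

Orientations are given as a rotation vector (axis times angle).
In Python, from bench import ctrl gives the robot as it stands. The module is installed in compiled form; this text tells all that it offers.
- The arm moves only by the tool jog_arm, never from a script. Its argument "moves" is one flat list of numbers, 7 for each row, row after row: the shift along the tool's x, y, z in units of 30 cm (1.0 is 30 cm), then the turn, a rotation vector about the tool's x, y, z in units of 60 degrees (1.0 is 60 degrees), then the gripper's target within -1 to 1 (fully open at 1, half-way at 0, shut at -1). In form: [x, y, z, wx, wy, wz, fingers, x, y, z, wx, wy, wz, fingers, ...]. A call has exactly 8 rows; each row is the pose to reach, as a shift and turn from the pose commanded when the call began, along the tool's axes at that moment; what a row does not reach only later rows make up. A row lasts 1/8 s, in which the tool goes at most 62.5 mm and 10.7 degrees, less where a joint would pass 70% of its speed; a pose out of reach is approached as far as the arm can. A call with a number of a shift or a turn outside -1 to 1 is refused whole. A call with a gripper value outside its range is refused whole. The fingers move at their own pace and stop on an object; "newtons" is the grip in N (left out, the last holds). Time passes only in rows, so rows that repeat a pose let the fingers close, or fill a call up. It gives the time, the measured TCP pose, the force, the opening and the grip force at its end, in the units of the state.
- ctrl.get_state(): the state, without advancing time (a new reading comes with each control period).
- ctrl.get_image(name): name is "side" or "top" or "wrist"; returns a dict with "pixels" (420x560x3 uint8, red, green, blue), "fx", "fy", "cx", "cy" (pixels), "dist" ([k1, k2, p1, p2, k3] as OpenCV has them; the pictures are not rectified), "xyz" and "rotation" of the camera in the world; the wrist camera has in their place "tool_from_camera" (4x4, takes a point from camera to tool coordinates, whose origin is the TCP and whose axes are the flange's). Camera axes: x right, y up, looking along -z (the intrinsics and any distortion apply to the point x, -y, -z); pixel columns grow to the right and rows downward; lengths in m; the calibration is good to about 2 mm. A picture is of the moment at which its call begins: read the wrist's pose just before it. There is no depth.
- ctrl.close_job(): hands the job in; it is judged then, once.
The state is a dict: "time": time; "joint_positions": joint angles; "qd": joint speeds; "joint_torque": joint torques, N m; "position": TCP position; "tool_rot": TCP orientation; "ft_force": force on the tool from outside, world axes, zero at the start; "torque": the same for the moment, N m; "grip_width": opening from 0.0 (shut) to 1.0 (fully open); "grip_force": force on a finger pad.
Only numpy, scipy, OpenCV 4.12 (cv2) and the standard library are available. Lean on these libraries where they do the work, as an engineer would, in place of code of your own. Each camera call takes 0.05 s, during which the arm holds its last target. There are 200 camera calls.

## Task

Roll the blue component reel on its rim into the slot between the two yellow wires of the reel rack, over the front rod, until it sits on the front and the rear rod. Keep it upright and rolling all the way: do not carry it, slide it along or let it fall over, and never load it with more than 20 N. Before you let go, press it down onto the rods with about 12 N for a moment to bed it; leave the other things alone.

Things in the scene. Friction and masses are not known exactly. Their poses are not given: they have to be found in the camera images.
- reel_center (a point): Centre of the loose blue component reel standing on its rim. x axis: the reel's axle, level while it is upright. At the start z points up and y along the mat, towards the rack, within 0.12 rad of the slot's direction and up to 7 mm off its midline; y and z turn as it rolls. It stands free and topples if leant over more than about 5 degrees.
- reel: The blue reel as a whole; origin at its centre, axes as for its centre. Two flanges 178 mm in diameter, 2 mm thick, 18 mm over their outer faces; dark core 144 mm in diameter between them; 0.17 to 0.35 kg. Stiff; it rolls freely when let go. To be gripped across the flanges near the top of the rim.
- slot (a point): A point in the slot midway between the two yellow wire dividers, 92 mm above the mat, about where the reel's centre comes to lie. y: level, into the slot (the way to roll); x: across the slots; z: up. The true resting place depends on the rear rod: up to 5 mm before (-y) or 4 mm beyond this point, 94 to 90 mm above the mat.
- front_rod (a point): On the axis of the front rod (8 mm thick, level, along x), middle of the slot, 6 mm above the mat; axes as the slot's. A reel rolling in on the mat meets it when its centre is 42 mm before it (in y); rolling on over it, the centre follows an arc of 93 mm radius about this point and rises 10 mm, then sinks until the rear rod is met.
- rack: Fixed wire rack, nine slots; origin on the mat under the slot point, axes as the slot's. The front rod runs through all slots. Dividers: 4 mm wire, 24 mm clear, front ends 36 mm before the slot point, top 106 mm up. Back rail (8 mm bar, 92 mm up) at y = 103 mm.
- reel_black_center (a point): Centre of a grey-flanged reel of the same size standing in the end slot on the -x side, 112 mm from the slot. Leave it.
- reel_white_center (a point): Centre of a white-flanged reel of the same size standing in the end slot on the +x side, 112 mm from the slot. Leave it.
- panel: Blue circuit board panel, 90 x 70 x 4 mm, lying on the mat; origin under its centre. Leave it.
- flux: White flux bottle with a red cap, 38 mm in diameter, 85 mm tall, standing on the mat; origin under its centre. Leave it.
- mat: The green bench mat on which everything stands, 620 x 1000 x 2 mm; origin under its centre, its top at z = 0.002.
- bay: Fixed middle bay of the rack: two low blue side plates, 140 mm apart, that carry the bay's rear rod (as thick and as high as the front rod, parallel to it). The rear rod is clamped anywhere from 62 to 80 mm behind the front rod and its place is not measured: see or feel where it is. Origin and axes of the bay are the rack's.
Mind the look-alikes: they are no part of the job. Of the things shaped like the reel, the blue one is meant.

How it is judged:
On the way, in this order (a step that is already met when the one before it is completed fails the run):
1. the reel has been rolled between the yellow wires up to the front rod (y of reel_center in the frame of slot above -0.09 m and x of reel_center in the frame of slot between -0.006 and 0.006 m), for 0.1 s.
2. the reel is home and pressed down on the rods with at least 10 N in all, of which at least 3 N on the rear rod (carried by the bay) (y of reel_center in the frame of front_rod between 0.028 and 0.043 m and distance between reel_center and front_rod below 0.0945 m and contact force between reel and rack above 10 N and contact force between reel and bay above 3 N), for 0.2 s.
At the end, for the whole second after the job is handed in: The reel stands upright (within 0.1 rad) and still in the slot between the yellow wires, let go, resting on the front rod (centre within 94.5 mm of its axis) and the rear rod (centre 28 to 43 mm beyond the front rod, wherever the rear rod stops it), within 5 mm of the slot's midline (y of reel_center in the frame of front_rod between 0.028 and 0.043 m and distance between reel_center and front_rod below 0.0945 m and x of reel_center in the frame of slot between -0.005 and 0.005 m and angle between reel's own x axis and vertical between 1.47 and 1.67 rad and linear speed of reel below 0.02 m/s and contact force between the fingers and reel below 0.1 N); the robot touches nothing.
It fails at once if the reel leans over by more than 0.25 rad (angle between reel's own x axis and vertical below 1.32 rad or angle between reel's own x axis and vertical above 1.82 rad).
It fails at once if the reel is lifted more than 5 mm clear of the mat and of the front rod on its way in (height (world z) of reel_center above 0.096 m and distance between reel_center and front_rod above 0.098 m).
It fails at once if the reel slides instead of rolling (it turns less than about 60 percent of what its travel asks) ((distance of reel_center from where it was at the start of the episode between 0.045 and 0.055 m and angle between reel's own z axis and vertical below 0.33 rad) or (distance of reel_center from where it was at the start of the episode between 0.068 and 0.078 m and angle between reel's own z axis and vertical below 0.48 rad) or (distance of reel_center from where it was at the start of the episode between 0.13 and 0.15 m and angle between reel's own z axis and vertical below 0.9 rad)).
It fails at once if the reel is forced against the mat or the rack with more than 20 N (contact force between reel and mat above 20 N or contact force between reel and rack above 20 N).
It fails at once if another reel, the panel or the bottle is moved by more than 10 mm (distance of any of reel_black_center, reel_white_center, panel, flux from where it was at the start of the episode above 0.01 m).
It also fails if it takes over 72 s, if anything falls off the work surface, if the arm or the gripper's body presses on something with over 40 N, if the wrist force passes 120 N, or if a joint passes its speed limit or range.

## Working session

There is one attempt and no reset: what is moved stays moved. The work goes in short steps, Python scripts to look and compute and a tool call to move; the robot and the scene stay as the last step left them, time stands still between calls to the robot, and variables do not carry over. Pictures are saved under pics/ and viewed, at most 11 in all, crops included, and the job is handed in when it is done.

Besides the shell and the picture viewer there is one more tool, called after "Call:" in YAML: its name, and indented under it one key for each argument. jog_arm: Moves the arm, as the interface text tells. Its arguments: {"type":"object","properties":{"moves":{"type":"array"},"newtons":{"type":"number"}},"required":["moves"]}

```bash
mkdir -p pics; cat > h.py <<'E'
import numpy as np, cv2
from scipy.spatial.transform import Rotation as R
from bench import ctrl
def snap(name,fn=None):
    s=ctrl.get_state(); im=ctrl.get_image(name)
    if 'tool_from_camera' in im:
        T=np.array(im['tool_from_camera']); Rt=R.from_rotvec(s['tool_rot']).as_matrix()
        im['rotation']=Rt@T[:3,:3]; im['xyz']=np.array(s['position'])+Rt@T[:3,3]
    im['rotation']=np.array(im['rotation']); im['xyz']=np.array(im['xyz'])
    if im['rotation'].shape!=(3,3): im['rotation']=R.from_rotvec(im['rotation']).as_matrix()
    if fn: cv2.imwrite('pics/'+fn,im['pixels'][:,:,::-1])
    return im
def K(im): return np.array([[im['fx'],0,im['cx']],[0,im['fy'],im['cy']],[0,0,1.]])
def ray(im,px):
    u=cv2.undistortPoints(np.array(px,float).reshape(-1,1,2),K(im),np.array(im['dist'],float)).reshape(-1,2)
    d=np.c_[u[:,0],-u[:,1],-np.ones(len(u))]
    return d@im['rotation'].T
def atz(im,px,z):
    d=ray(im,px); return im['xyz']+d*((z-im['xyz'][2])/d[:,2])[:,None]
def proj(im,P):
    c=(np.array(P,float).reshape(-1,3)-im['xyz'])@im['rotation']*[1,-1,-1]
    return cv2.projectPoints(c,np.zeros(3),np.zeros(3),K(im),np.array(im['dist'],float))[0].reshape(-1,2)
E
python3 - <<'E'
from h import *
ims=[]
for n in ['side','top','wrist']:
    im=snap(n,n+'0.png'); print(n,im['xyz'].round(3),im['rotation'].round(2).tolist(),im['fx'],im['cx'],im['cy'],im['dist'])
s=ctrl.get_state(); print(s, ctrl.grasp_offset)
E
```

```text
side [0.375 0.628 0.772] [[-0.96, 0.2, -0.18], [-0.27, -0.66, 0.7], [0.02, 0.73, 0.69]] 479.8742429179761 278.0370381564296 215.77762473444062 [0.05699484 0.         0.         0.         0.        ]
top [ 0.366 -0.111  0.848] [[-0.05, 0.97, -0.25], [-1.0, -0.05, 0.01], [-0.0, 0.25, 0.97]] 387.5441415370768 279.98739085267886 203.8109943683493 [0.0211177 0.        0.        0.        0.       ]
wrist [0.14  0.639 0.383] [[0.31, -0.92, -0.23], [0.95, 0.3, 0.08], [-0.0, -0.24, 0.97]] 328.0333581483781 275.21341528873756 210.1381667320599 [0.01466907 0.         0.         0.         0.        ]
{'time': 0.15, 'joint_positions': array([-1.23789099,  0.32165682, -0.07004981,  1.45138477,  0.02258623,
        1.37081672, -0.05687824]), 'qd': array([-0.00053283, -0.00205204,  0.00051079, -0.00239728, -0.00055288,
        0.00098785,  0.00019132]), 'joint_torque': array([-1.17272893e-04, -4.91799152e+01, -4.04877160e-01, -3.12867451e+01,
       -6.40467368e-02,  4.06797265e-02,  1.14146255e-04]), 'position': array([0.2036492 , 0.61678891, 0.19461489]), 'tool_rot': array([-4.98620548e-01, -3.10161672e+00,  2.31233631e-03]), 'ft_force': array([-0.04347891,  0.82072203, -0.39179982]), 'torque': array([-0.03525627,  0.02966896,  0.00485091]), 'grip_force': 0.0, 'grip_width': 0.9973756092695217} 0.0187
```

View pics/top0.png

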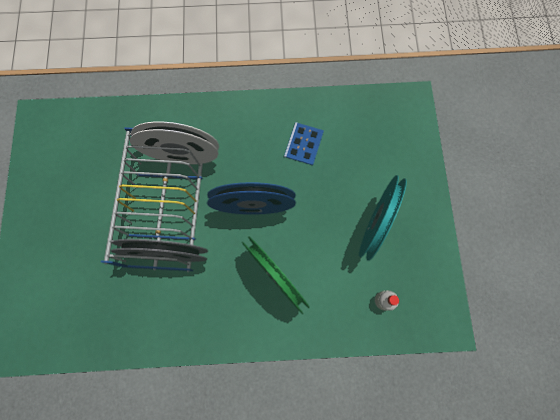

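View pics/side0.png

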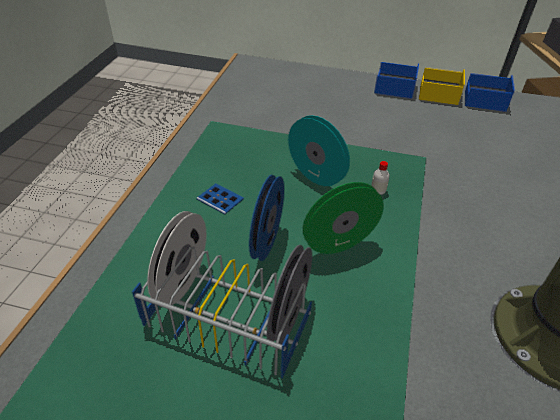

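View pics/wrist0.png

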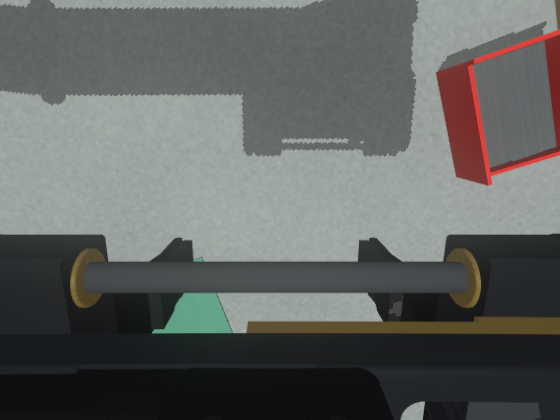

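The top view shows the blue reel at about (252,200), with the two yellow wires running from (120,186)/(120,200) to (185,188)/(185,203). The side view shows the reel at (267,217) and the yellow wires from about (200,315)/(210,320) to (240,263). The wrist view shows only the floor. Next I'll enlarge the top and side views.

```bash
python3 - <<'E'
from h import *
a=cv2.imread('pics/top0.png')[150:240,100:310]; cv2.imwrite('pics/topc.png',cv2.resize(a,None,fx=3.8,fy=3.8,interpolation=cv2.INTER_CUBIC))
a=cv2.imread('pics/side0.png')[160:375,120:330]; cv2.imwrite('pics/sidec.png',cv2.resize(a,None,fx=2.75,fy=2.75,interpolation=cv2.INTER_CUBIC))
for n in ['top','side']:
    im=snap(n); 
    h=cv2.cvtColor(im['pixels'],cv2.COLOR_RGB2HSV)
    y=(cv2.inRange(h,(20,140,120),(35,255,255))>0); v,u=np.nonzero(y); print(n,len(u))
    if n=='top':
        k=(u>100)&(u<210)&(v>150)
        P=atz(im,np.c_[u[k],v[k]],0.108)
        for c in range(u[k].min(),u[k].max()+1,4):
            kk=u[k]==c; print(c,v[k][kk].tolist(),P[kk].round(3)[:, :2].tolist())
E
```

```text
top 231
117 [199, 200] [[0.586, 0.204], [0.584, 0.204]]
121 [185, 186, 198, 199] [[0.615, 0.197], [0.613, 0.197], [0.588, 0.196], [0.586, 0.196]]
125 [185, 198, 199] [[0.615, 0.19], [0.588, 0.188], [0.586, 0.188]]
129 [185, 186, 199] [[0.614, 0.182], [0.612, 0.181], [0.585, 0.18]]
133 [185, 186, 199, 200] [[0.614, 0.174], [0.612, 0.174], [0.585, 0.172], [0.583, 0.172]]
137 [185, 186, 199, 200] [[0.613, 0.166], [0.611, 0.166], [0.584, 0.165], [0.582, 0.164]]
141 [185, 186, 199, 200] [[0.613, 0.158], [0.611, 0.158], [0.584, 0.157], [0.582, 0.157]]
145 [186, 200] [[0.611, 0.15], [0.582, 0.149]]
149 [186, 187, 200] [[0.61, 0.142], [0.608, 0.142], [0.581, 0.141]]
153 [186, 187, 200, 201] [[0.61, 0.134], [0.608, 0.134], [0.581, 0.133], [0.579, 0.133]]
157 [186, 187, 200, 201] [[0.609, 0.126], [0.607, 0.126], [0.58, 0.125], [0.578, 0.125]]
161 [187, 201] [[0.607, 0.118], [0.578, 0.117]]
165 [187, 188, 201] [[0.606, 0.11], [0.604, 0.11], [0.577, 0.109]]
169 [187, 188, 201, 202] [[0.606, 0.102], [0.604, 0.102], [0.577, 0.101], [0.575, 0.101]]
173 [187, 188, 201, 202] [[0.606, 0.094], [0.603, 0.094], [0.577, 0.094], [0.575, 0.093]]
177 [187, 188, 202] [[0.605, 0.086], [0.603, 0.086], [0.574, 0.086]]
181 [188, 189, 202, 203] [[0.603, 0.078], [0.601, 0.078], [0.574, 0.078], [0.572, 0.078]]
185 [190] [[0.598, 0.07]]
side 504
```

View pics/topc.png

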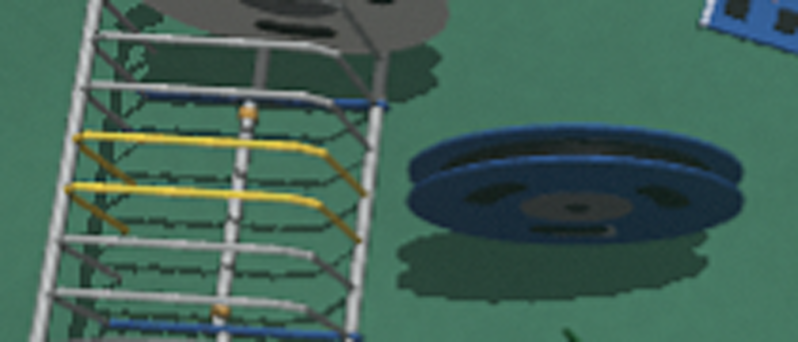

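View pics/sidec.png

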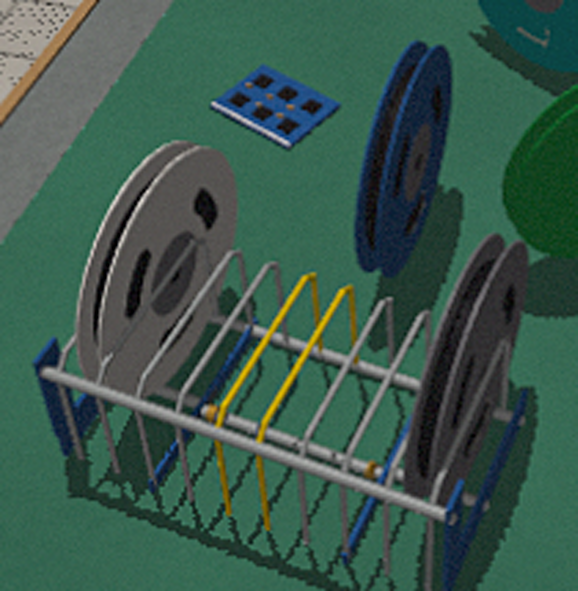

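The enlarged top view shows the front rod crossing the slot at about (195.5,201), the rear rod at about (162.5,200), and the rail end of the wires at x≈119. Next I'll fit the reel pose and the rack line.

```bash
cat >> h.py <<'E'
from scipy.optimize import least_squares
TH=np.linspace(0,2*np.pi,120,endpoint=False)
DIR=np.c_[np.cos(TH[::2]),np.sin(TH[::2])]
def cyl(x,y,yaw,lean=0,z=0.091):
    ax=np.array([np.cos(yaw)*np.cos(lean),np.sin(yaw)*np.cos(lean),np.sin(lean)])
    f=np.array([-np.sin(yaw),np.cos(yaw),0]); up=np.cross(ax,f)
    c=np.array([x,y,z]); ring=.089*(np.cos(TH)[:,None]*f+np.sin(TH)[:,None]*up)
    return np.r_[c+ring+.009*ax,c+ring-.009*ax]
def sup(p): return (p@DIR.T).max(0)
def bluemask(im,P0):
    h=cv2.cvtColor(im['pixels'],cv2.COLOR_RGB2HSV)
    m=cv2.inRange(h,(100,120,25),(120,255,255))
    box=np.zeros_like(m); q=proj(im,P0); (a,b),(c,d)=q.min(0)-12,q.max(0)+12
    box[max(int(b),0):int(d),max(int(a),0):int(c)]=1; m=m*box
    n,l,st,_=cv2.connectedComponentsWithStats(m); i=1+np.argmax(st[1:,4])
    k=np.isin(l,[j for j in range(1,n) if st[j,4]>15]); v,u=np.nonzero(k); return np.c_[u,v].astype(float)
def fitreel(ims,p0,lean=False,z=0.091):
    S=[sup(bluemask(im,cyl(*p0[:3],z=z)))+.35*1 for im in ims]
    def f(p): return np.concatenate([sup(proj(im,cyl(p[0],p[1],p[2],p[3] if lean else 0,z)))-s for im,s in zip(ims,S)])
    r=least_squares(f,list(p0[:3])+([0] if lean else []),loss='soft_l1',x_scale=[.01,.01,.1]+([.05] if lean else []))
    return r.x,np.sqrt((r.fun**2).mean())
E
python3 - <<'E'
from h import *
t=snap('top'); s=snap('side')
for ims in ([t],[s],[t,s]):
    print(fitreel(ims,[.58,-.06,0]),fitreel(ims,[.58,-.06,0],True))
g=lambda px,z: atz(t,px,z).round(4).tolist()
print('front',g([[195.5,200.8]],.008),'rear',g([[162.6,200]],.008),'rail',g([[100+72/3.8,150+161/3.8]],.094))
# rods from crop: two points each
print('frontrod',g([[100+381/3.8,150+70/3.8],[100+350/3.8,150+320/3.8]],.008))
print('rearrod',g([[100+248/3.8,150+112/3.8],[100+222/3.8,150+310/3.8]],.008))
print('railpts',g([[100+96/3.8,150+10/3.8],[100+40/3.8,150+330/3.8]],.094))
for nm,im in(('t',t),('s',s)):
    h=cv2.cvtColor(im['pixels'],cv2.COLOR_RGB2HSV); v,u=np.nonzero(cv2.inRange(h,(20,140,120),(35,255,255)))
    k=(u>121)&(u<181)&(v>150)&(v<220) if nm=='t' else (u>190)&(u<260)&(v>255)&(v<330)
    P=atz(im,np.c_[u[k],v[k]],.106)
    if nm=='s': k2=(P[:,1]>.085)&(P[:,1]<.19); P=P[k2]
    A=lambda p:p
    # model x = a + b*(y-.1) +/- w
    r=least_squares(lambda p: np.abs(P[:,0]-p[0]-p[1]*(P[:,1]-.1))-p[2],[.59,.1,.014],loss='soft_l1',f_scale=.003)
    print(nm,len(P),r.x)
E
```

```text
(array([ 0.57622368, -0.060026  , -0.03615151]), np.float64(0.5755772779705496)) (array([ 0.5763202 , -0.06002979, -0.03630556,  0.00862053]), np.float64(0.5538454633744431))
(array([ 0.57930355, -0.06067378, -0.0532578 ]), np.float64(6.3739616612935315)) (array([ 0.58560352, -0.06301745, -0.14367947, -0.18808692]), np.float64(3.382461675473091))
(array([ 0.57713846, -0.0602716 , -0.03593097]), np.float64(4.873793537496753)) (array([ 0.57723983, -0.06029109, -0.03754321, -0.00884306]), np.float64(4.786525871370905))
front [[0.6028, 0.0708, 0.008]] rear [[0.6085, 0.1444, 0.008]] rail [[0.6044, 0.2066, 0.094]]
frontrod [[0.6793, 0.0601, 0.008], [0.5271, 0.0779, 0.008]]
rearrod [[0.6567, 0.1396, 0.008], [0.5369, 0.1517, 0.008]]
railpts [[0.6901, 0.198, 0.094], [0.5139, 0.2181, 0.094]]
t 205 [0.59106532 0.11263011 0.01431676]
s 250 [0.5916631  0.11345791 0.01416073]
```

```bash
cat >> h.py <<'E'
REEL=np.array([.5762,-.0600,.091]); YAW=-.036
SY=-.1124; F=np.array([.5879,.0707,.008]); D=np.array([-np.sin(SY),np.cos(SY),0]); X=np.array([np.cos(SY),np.sin(SY),0])
def pose(C,yaw,tilt,r):
    a=np.array([np.cos(yaw),np.sin(yaw),0]); f=np.array([-np.sin(yaw),np.cos(yaw),0])
    u=np.cos(tilt)*np.array([0,0,1])+np.sin(tilt)*f
    return np.array(C)+r*u, np.c_[np.cross(a,-u),a,-u]
def rows(poses,start=None):
    s=ctrl.get_state(); p0,R0=(np.array(s['position']),R.from_rotvec(s['tool_rot']).as_matrix()) if start is None else start
    for p,Rm in poses:
        d=R0.T@(p-p0)/.3; w=R.from_matrix(R0.T@Rm).as_rotvec()/(np.pi/3)
        print(np.r_[d,w].round(3).tolist())
E
python3 - <<'E'
from h import *
s=ctrl.get_state(); cur=(s['position'],R.from_rotvec(s['tool_rot']).as_matrix())
a=lambda az,r,z: (np.array([r*np.cos(az),r*np.sin(az),z]),pose([0,0,0],az,0,0)[1])
P=[cur,a(1.0,.60,.33),a(.6,.59,.34),a(.25,.58,.34),a(0.0,.58,.34)]
tgt=pose(REEL+[0,0,.0],YAW,0,.23)
P[-1]=tgt
for i in range(1,5): rows([P[i]],P[i-1]); print(P[i][0])
E
```

```text
[-0.499, -0.23, -0.449, -0.0, 0.0, 0.241]
[0.32418138 0.50488259 0.33      ]
[-0.766, -0.189, -0.033, 0.0, 0.0, 0.382]
[0.48694801 0.33313906 0.34      ]
[-0.663, -0.151, 0.0, 0.0, 0.0, 0.334]
[0.5619692 0.1434943 0.34     ]
[-0.669, -0.122, 0.063, 0.0, 0.0, 0.273]
[ 0.5762 -0.06    0.321 ]
```

Call:
jog_arm:
  moves: [0,0,-0.2,0,0,0,1,-0.1,-0.05,-0.35,0,0,0.05,1,-0.25,-0.12,-0.449,0,0,0.12,1,-0.4,-0.2,-0.449,0,0,0.2,1,-0.499,-0.23,-0.449,0,0,0.241,1,-0.499,-0.23,-0.449,0,0,0.241,1,-0.499,-0.23,-0.449,0,0,0.241,1,-0.499,-0.23,-0.449,0,0,0.241,1]

```text
time: 1.35
position: [0.3224, 0.5062, 0.3295]
tool_rot: [-0.879, -3.015, 0.001]
ft_force: [-0.3, 0.1, 0.2]
grip_width: 1.001
grip_force: 0.0
```

Call:
jog_arm:
  moves: [-0.15,-0.04,-0.033,0,0,0.07,1,-0.3,-0.08,-0.033,0,0,0.15,1,-0.45,-0.12,-0.033,0,0,0.22,1,-0.6,-0.15,-0.033,0,0,0.3,1,-0.766,-0.189,-0.033,0,0,0.382,1,-0.766,-0.189,-0.033,0,0,0.382,1,-0.766,-0.189,-0.033,0,0,0.382,1,-0.766,-0.189,-0.033,0,0,0.382,1]

```text
time: 2.35
position: [0.4855, 0.3349, 0.3399]
tool_rot: [-1.46, -2.781, -0.0]
ft_force: [0.0, -0.3, -0.0]
grip_width: 1.001
grip_force: 0.0
```

Call:
jog_arm:
  moves: [-0.13,-0.03,0,0,0,0.07,1,-0.26,-0.06,0,0,0,0.13,1,-0.4,-0.09,0,0,0,0.2,1,-0.53,-0.12,0,0,0,0.27,1,-0.663,-0.151,0,0,0,0.334,1,-0.663,-0.151,0,0,0,0.334,1,-0.663,-0.151,0,0,0,0.334,1,-0.663,-0.151,0,0,0,0.334,1]

```text
time: 3.35
position: [0.5613, 0.1447, 0.34]
tool_rot: [-1.924, -2.483, -0.0]
ft_force: [-0.4, 0.5, -0.4]
grip_width: 1.003
grip_force: 0.0
```

Call:
jog_arm:
  moves: [-0.13,-0.02,0.01,0,0,0.05,1,-0.26,-0.05,0.02,0,0,0.1,1,-0.4,-0.07,0.04,0,0,0.16,1,-0.53,-0.1,0.05,0,0,0.21,1,-0.669,-0.122,0.063,0,0,0.273,1,-0.669,-0.122,0.063,0,0,0.273,1,-0.669,-0.122,0.063,0,0,0.273,1,-0.669,-0.122,0.063,0,0,0.273,1]

```text
time: 4.35
position: [0.5759, -0.0595, 0.3212]
tool_rot: [-2.259, -2.183, -0.001]
ft_force: [0.6, 1.0, 0.4]
grip_width: 1.0
grip_force: 0.0
```

```bash
python3 - <<'E'
from h import *
s=ctrl.get_state(); print(s['position'],s['tool_rot'],s['joint_positions'].round(2),s['ft_force'].round(2),s['time'])
w=snap('wrist','w1.png'); print(w['xyz'])
q=proj(w,cyl(*REEL[:2],YAW)).round(0); im=w['pixels'][:,:,::-1].copy()
for a in q: cv2.circle(im,(int(a[0]),int(a[1])),1,(0,0,255),-1)
for sgn in(-1,1):
    for t in np.linspace(0,.1,15): 
        a=proj(w,F+D*t+X*.014*sgn+[0,0,.098])[0]; cv2.circle(im,(int(a[0]),int(a[1])),1,(255,0,255),-1)
cv2.imwrite('pics/w1o.png',im)
E
```

```text
[ 0.57594222 -0.05945605  0.32120562] [-2.25909970e+00 -2.18258930e+00 -8.02794696e-04] [-0.44  0.15  0.57  1.44 -0.08  1.58  0.09] [0.59 1.05 0.37] 4.35
[0.5779592  0.00807988 0.50978739]
```

View pics/w1o.png

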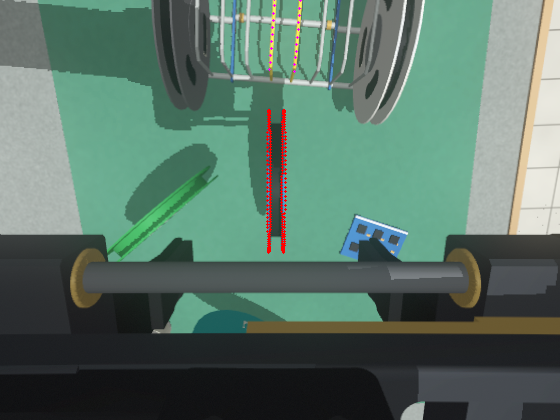

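The overlay matches: the reel outline is at (277,180), and the wires are at (273..299, 0..80). I'll do one close numeric refinement from the wrist view, then plan the grip.

```bash
python3 - <<'E'
from h import *
w=snap('wrist')
print(fitreel([w],[*REEL[:2],YAW]))
m=bluemask(w,cyl(*REEL[:2],YAW)); 
for v in range(115,250,15):
    k=np.abs(m[:,1]-v)<1
    if k.any(): print(v,m[k,0].min(),m[k,0].max(),end=' | ')
print()
h=cv2.cvtColor(w['pixels'],cv2.COLOR_RGB2HSV); v,u=np.nonzero(cv2.inRange(h,(20,140,120),(35,255,255)))
k=(u>250)&(u<320)&(v<70); P=atz(w,np.c_[u[k],v[k]],.106)
r=least_squares(lambda p: np.abs(P[:,0]-p[0]-p[1]*(P[:,1]-.1))-p[2],[.59,.1,.014],loss='soft_l1',f_scale=.003); print(r.x,len(P),P[:,1].min(),P[:,1].max())
g=lambda px: atz(w,px,.008).round(4).tolist()
# front rod: bright rows at several columns
gray=w['pixels'].astype(int).min(2)
for c in [228,240,262,285,312,322]:
    col=gray[:110,c]; b=[i for i in range(1,109) if col[i]>110]; print(c,b)
# descend plan: yaw, tilt -28deg about reel, radius
t0=-.49
P=[pose(REEL,YAW,t0*f,r) for f,r in((.33,.23),(.67,.21),(1,.19),(1,.15),(1,.11),(1,.065))]
rows(P)
E
```

```text
(array([ 0.57580869, -0.05909561, -0.03251363]), np.float64(1.1972497453802493))
115 268.0 282.0 | 130 268.0 283.0 | 145 268.0 283.0 | 160 268.0 283.0 | 175 267.0 284.0 | 190 267.0 284.0 | 205 267.0 283.0 | 220 268.0 283.0 | 235 268.0 283.0 | 
[0.59077699 0.10966181 0.01406909] 400 0.07188100134479793 0.14199709144678957
228 [16, 17, 18, 19, 20, 21, 22, 23, 68, 69, 74, 75, 76, 77, 78]
240 [41, 75, 76, 77, 78, 79]
262 [9, 10, 16, 17, 18, 19, 20, 21, 22, 24, 25, 26, 27, 28, 29, 30, 31, 32, 33, 34, 35, 36, 37, 38, 39, 40, 41, 42, 43, 44, 45, 46, 47, 48, 49, 50, 51, 52, 53, 54, 55, 56, 57, 58, 59, 60, 61, 77, 78, 79, 80, 81]
285 [6, 7, 8, 9, 10, 11, 12, 13, 14, 15, 16, 17, 18, 19, 20, 21, 22, 23, 24, 26, 27, 28, 29, 30, 31, 32, 33, 34, 35, 36, 37, 38, 39, 40, 41, 42, 43, 44, 45, 46, 47, 48, 49, 50, 51, 52, 53, 54, 55, 56, 57, 58, 59, 60, 63, 64, 65, 66, 67, 78, 79, 80, 81, 82, 83, 84]
312 [20, 21, 22, 23, 24, 25, 26, 36, 41, 44, 80, 81, 82, 83, 84, 85, 86]
322 [14, 15, 16, 18, 19, 20, 21, 22, 23, 24, 25, 26, 27, 28, 29, 30, 31, 32, 33, 34, 35, 36, 37, 38, 39, 40, 41, 42, 43, 44, 45, 46, 47, 48, 49, 50, 51, 52, 53, 54, 55, 56, 57, 81, 82, 83, 84, 85, 86, 87]
[-0.126, 0.0, 0.011, -0.0, 0.154, 0.002]
[-0.228, 0.0, 0.105, -0.0, 0.313, 0.002]
[-0.3, 0.0, 0.208, -0.0, 0.468, 0.002]
[-0.238, 0.0, 0.326, -0.0, 0.468, 0.002]
[-0.175, 0.0, 0.444, -0.0, 0.468, 0.002]
[-0.104, 0.0, 0.576, -0.0, 0.468, 0.002]
```

Call:
jog_arm:
  moves: [-0.126,0,0.011,0,0.154,0.002,-0.1,-0.228,0,0.105,0,0.313,0.002,-0.1,-0.3,0,0.208,0,0.468,0.002,-0.1,-0.27,0,0.265,0,0.468,0.002,-0.1,-0.238,0,0.326,0,0.468,0.002,-0.1,-0.206,0,0.385,0,0.468,0.002,-0.1,-0.175,0,0.444,0,0.468,0.002,-0.1,-0.175,0,0.444,0,0.468,0.002,-0.1]

```text
time: 5.45
position: [0.5736, -0.1103, 0.1868]
tool_rot: [-1.983, -1.914, -0.495]
ft_force: [0.0, 0.5, 1.3]
grip_width: 0.45
grip_force: 0.0
```

```bash
python3 - <<'E'
from h import *
s=ctrl.get_state(); print(s['position'],s['joint_positions'].round(2),s['ft_force'].round(2),s['grip_width'])
rows([pose(REEL,YAW,-.49,r) for r in(.11,.09,.075,.065)])
t=snap('top'); print(fitreel([t],[*REEL[:2],YAW]))
E
```

```text
[ 0.57359409 -0.11032274  0.18683592] [-0.07  0.38  0.65  1.57 -0.64  1.56  0.65] [0.02 0.52 1.33] 0.45027230045780486
[-0.002, 0.003, -0.006, -0.003, -0.001, -0.0]
[-0.002, 0.003, 0.061, -0.003, -0.001, -0.0]
[-0.002, 0.003, 0.111, -0.003, -0.001, -0.0]
[-0.002, 0.003, 0.144, -0.003, -0.001, -0.0]
(array([ 0.57591347, -0.0578461 , -0.04563688]), np.float64(2.2677295113231883))
```

Clear so far. I'll go in 44 mm, then close gently.

Call:
jog_arm:
  moves: [-0.002,0.003,0.04,-0.003,0,0,-0.1,-0.002,0.003,0.08,-0.003,0,0,-0.1,-0.002,0.003,0.12,-0.003,0,0,-0.1,-0.002,0.003,0.144,-0.003,0,0,-0.1,-0.002,0.003,0.144,-0.003,0,0,-0.1,-0.002,0.003,0.144,-0.003,0,0,-0.3,-0.002,0.003,0.144,-0.003,0,0,-0.45,-0.002,0.003,0.144,-0.003,0,0,-0.5]
  newtons: 15

```text
time: 6.5
position: [0.5759, -0.0934, 0.1499]
tool_rot: [-1.99, -1.914, -0.5]
ft_force: [0.1, -0.8, -0.1]
grip_width: 0.273
grip_force: 0.0
```

Call:
jog_arm:
  moves: [0,0,0,0,0,0,-0.53,0,0,0,0,0,0,-0.56,0,0,0,0,0,0,-0.6,0,0,0,0,0,0,-1,0,0,0,0,0,0,-1,0,0,0,0,0,0,-1,0,0,0,0,0,0,-1,0,0,0,0,0,0,-1]
  newtons: 15

```text
time: 7.5
position: [0.5757, -0.0931, 0.1495]
tool_rot: [-1.99, -1.914, -0.5]
ft_force: [0.0, -0.4, 0.6]
grip_width: 0.006
grip_force: 0.0
```

```bash
python3 - <<'E'
from h import *
s=ctrl.get_state(); print(s['position'],s['tool_rot'],s['ft_force'].round(2),s['grip_width'],s['grip_force'])
w=snap('wrist')
cur=(np.array(s['position']),R.from_rotvec(s['tool_rot']).as_matrix())
u=-cur[1][:,2]; print('tilt',np.arctan2(u[1],u[2]),'lean',u[0],'yaw',np.arctan2(cur[1][1,1],cur[1][0,1]))
print('rel',(cur[0]-REEL)@np.c_[u,cur[1][:,0],cur[1][:,1]])
t=snap('top','t2.png'); print(fitreel([t],[*REEL[:2],YAW]))
E
```

```text
[ 0.57572087 -0.09309633  0.14954411] [-1.9895576  -1.91356904 -0.49992279] [ 0.04 -0.42  0.64] 0.006102334043082993 0.0
tilt -0.48973912550821336 lean -0.020630470506792925 yaw -0.039510009285724915
rel [ 0.06722653 -0.00163554  0.00096376]
(array([ 0.57594206, -0.0551032 , -0.05614759]), np.float64(3.0091944249746425))
```

The fingers shut with nothing between them, so I'll look at the scene.

```bash
python3 - <<'E'
from h import *
s=snap('side'); t=snap('top')
a=cv2.resize(t['pixels'][130:280,180:360][:,:,::-1],None,fx=2.2,fy=2.2,interpolation=cv2.INTER_CUBIC)
b=cv2.resize(s['pixels'][120:290,200:380][:,:,::-1],None,fx=2.2,fy=2.2,interpolation=cv2.INTER_CUBIC)
H=max(len(a),len(b)); a=cv2.copyMakeBorder(a,0,H-len(a),0,0,0);b=cv2.copyMakeBorder(b,0,H-len(b),0,0,0)
cv2.imwrite('pics/chk.png',np.hstack([a,b]))
E
```

```text
(no output)
```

View pics/chk.png

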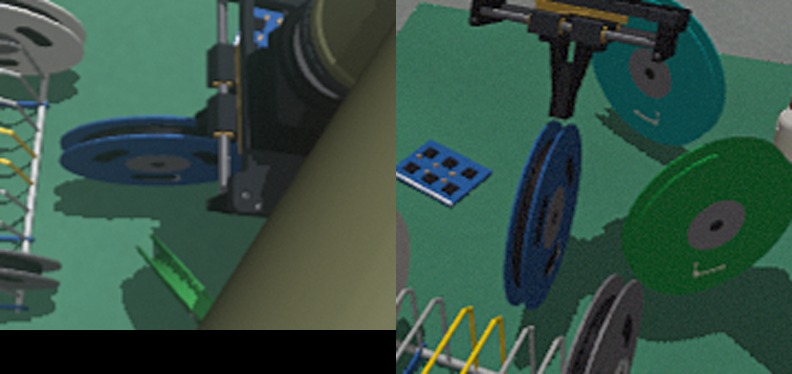

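```bash
python3 - <<'E'
from h import *
st=ctrl.get_state(); s=snap('side'); t=snap('top')
for n,im in(('side',s),('top',t)):
    q=proj(im,cyl(*REEL[:2],YAW)); print(n,'tcp',proj(im,st['position']).round(1),'reel bbox',q.min(0).round(),q.max(0).round())
    m=bluemask(im,cyl(*REEL[:2],YAW)); print('mask bbox',m.min(0),m.max(0))
E
```

```text
side tcp [[272.3 185.9]] reel bbox [248. 174.] [284. 261.]
mask bbox [236. 175.] [283. 260.]
top tcp [[266.6 190.7]] reel bbox [206. 182.] [295. 214.]
mask bbox [208. 182.] [289. 213.]
```

```bash
python3 - <<'E'
from h import *
st=ctrl.get_state(); s=snap('side'); u=-R.from_rotvec(st['tool_rot']).as_matrix()[:,2]
for d in(0,.0187,.04,.06): print(d,proj(s,st['position']+u*d).round(1))
a=s['pixels'][125:225,225:325][:,:,::-1]
a=cv2.convertScaleAbs(a,alpha=1.8,beta=20)
cv2.imwrite('pics/z.png',cv2.resize(a,None,fx=6,fy=6,interpolation=cv2.INTER_CUBIC))
E
```

```text
0 [[272.3 185.9]]
0.0187 [[273.8 177. ]]
0.04 [[275.5 166.6]]
0.06 [[277.1 156.8]]
```

View pics/z.png

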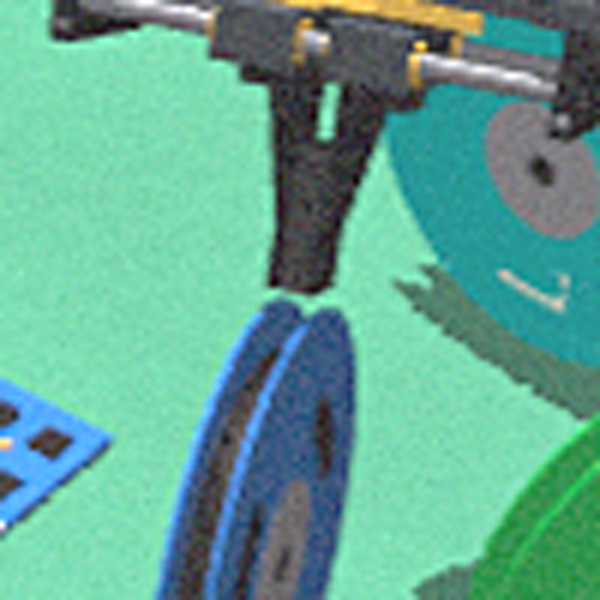

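The zoom shows the finger tips at about (275.8,173.8) in side pixels. That's just above the rim and about 25 mm short of where the reported TCP puts them. I'll cross-check with the wrist camera.

```bash
python3 - <<'E'
from h import *
st=ctrl.get_state(); w=snap('wrist','w3.png'); t=snap('top')
T=np.array(w['tool_from_camera']); print(T.round(4).tolist())
im=w['pixels'][:,:,::-1].copy()
P=[(cyl(*REEL[:2],YAW),(0,0,255))]
L=np.concatenate([[F+D*tt+X*.014*sg+[0,0,.098] for tt in np.linspace(0,.13,20)] for sg in(-1,1)]); P.append((L,(255,0,255)))
P.append((np.array([F+X*v for v in np.linspace(-.1,.1,30)]),(255,255,0)))
Rt=R.from_rotvec(st['tool_rot']).as_matrix()
P.append((np.array([st['position']-Rt[:,2]*d for d in np.linspace(0,.06,7)]),(0,255,255)))
for pts,c in P:
    for a in proj(w,pts):
        if abs(a).max()<2000: cv2.circle(im,(int(a[0]),int(a[1])),1,c,-1)
cv2.imwrite('pics/w3o.png',im)
E
```

```text
[[0.0002, 0.9695, 0.2451, 0.0672], [1.0, -0.0004, 0.0006, -0.0003], [0.0007, 0.2451, -0.9695, -0.1882], [0.0, 0.0, 0.0, 1.0]]
```

View pics/w3o.png

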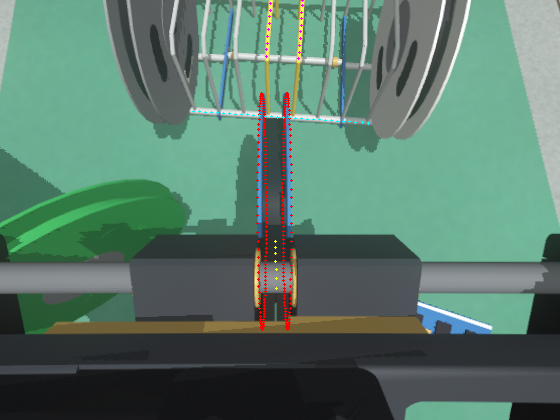

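```bash
python3 - <<'E'
from h import *
w=snap('wrist'); T=np.array(w['tool_from_camera'])
w['rotation']=T[:3,:3]; w['xyz']=T[:3,3]
for d in(0,.0187,.025,.045):
    print(d,[proj(w,[x,y,-d])[0].round(0).tolist() for x in(-.0095,.0095) for y in(-.0435,.0435)])
E
```

```text
0 [[205.0, 256.0], [347.0, 256.0], [203.0, 227.0], [349.0, 227.0]]
0.0187 [[198.0, 269.0], [354.0, 269.0], [196.0, 237.0], [356.0, 237.0]]
0.025 [[195.0, 274.0], [357.0, 274.0], [193.0, 241.0], [359.0, 241.0]]
0.045 [[185.0, 292.0], [367.0, 292.0], [183.0, 255.0], [370.0, 255.0]]
```

The wrist view, using the open-finger corners at (193,240)/(359,240), agrees with the side view. The real finger tips sit 25 mm behind the reported TCP, so I'll use that offset, open, and go deeper.

```bash
echo 'OFF=.025' >> h.py; python3 - <<'E'
from h import *
rows([pose(REEL+[-.0005,.0005,0],YAW,-.49,r-OFF) for r in(.092,.08,.065)])
E
```

```text
[0.007, -0.004, 0.002, 0.004, -0.0, -0.002]
[0.007, -0.004, 0.042, 0.004, -0.0, -0.002]
[0.007, -0.005, 0.092, 0.004, -0.0, -0.002]
```

Call:
jog_arm:
  moves: [0.007,-0.004,0,0.004,0,-0.002,-0.2,0.007,-0.004,0,0.004,0,-0.002,-0.2,0.007,-0.004,0,0.004,0,-0.002,-0.2,0.007,-0.004,0,0.004,0,-0.002,-0.2,0.007,-0.004,0.03,0.004,0,-0.002,-0.2,0.007,-0.004,0.06,0.004,0,-0.002,-0.2,0.007,-0.005,0.092,0.004,0,-0.002,-0.2,0.007,-0.005,0.092,0.004,0,-0.002,-0.2]

```text
time: 9.0
position: [0.5742, -0.0772, 0.1251]
tool_rot: [-1.983, -1.915, -0.494]
ft_force: [0.5, 0.4, -0.1]
grip_width: 0.4
grip_force: 0.0
```

```bash
python3 - <<'E'
from h import *
s=ctrl.get_state(); print(s['position'],s['ft_force'].round(2),s['grip_width'])
rows([pose(REEL+[-.0005,.0005,0],YAW,-.49,.065-OFF)])
w=snap('side'); m=bluemask(w,cyl(*REEL[:2],YAW)); print(m.min(0),m.max(0))
E
```

```text
[ 0.57420546 -0.07717615  0.12510204] [ 0.5   0.38 -0.1 ] 0.3998560499475311
[-0.001, 0.003, -0.005, -0.003, -0.001, 0.0]
[236. 175.] [283. 260.]
```

Everything is unchanged, so I'll close gently.

Call:
jog_arm:
  moves: [0,0.003,-0.005,0,0,0,-0.4,0,0.003,-0.005,0,0,0,-0.5,0,0.003,-0.005,0,0,0,-0.54,0,0.003,-0.005,0,0,0,-0.57,0,0.003,-0.005,0,0,0,-0.6,0,0.003,-0.005,0,0,0,-0.7,0,0.003,-0.005,0,0,0,-0.7,0,0.003,-0.005,0,0,0,-0.7]
  newtons: 15

```text
time: 10.05
position: [0.5757, -0.0789, 0.1275]
tool_rot: [-1.985, -1.915, -0.496]
ft_force: [-0.0, -0.3, 0.4]
grip_width: 0.207
grip_force: 15.0
```

```bash
cat >> h.py <<'E'
def tool():
    s=ctrl.get_state(); Rm=R.from_rotvec(s['tool_rot']).as_matrix(); u=-Rm[:,2]; a=Rm[:,1]
    yaw=np.arctan2(a[1],a[0]); f=np.array([-np.sin(yaw),np.cos(yaw),0])
    return s,Rm,u,yaw,np.arctan2(u@f,u[2]),np.arcsin(a[2])
def report(r):
    s,Rm,u,yaw,tilt,lean=tool(); C=np.array(s['position'])-u*r
    print('t %.2f C %s yaw %.4f tilt %.4f lean %.4f F %s grip %.3f %.1f'%(s['time'],C.round(4),yaw,tilt,lean,s['ft_force'].round(2),s['grip_width'],s['grip_force']))
    print('  slot frame rel front rod: along %.4f lateral %.4f dist %.4f'%((C-F)@D,(C-F)@X,np.hypot((C-F)@D,C[2]-F[2])), 'yaw err %.4f'%(yaw-SY))
    return C,yaw,tilt
E
python3 - <<'E'
from h import *
s,Rm,u,yaw,tilt,lean=tool(); print(tilt,yaw,lean)
C,yaw,tilt=report(.04); r=.04
# exact: TCP relative to C0=REEL
C0=np.array([C[0],REEL[1],.091]); print('rel TCP',(s['position']-C0))
# roll 40mm straight: rotate offset by phi
off=np.array(s['position'])-C0; f=np.array([-np.sin(yaw),np.cos(yaw),0]); a=Rm[:,1]
P=[]
for k in range(1,9):
    d=.005*k; Q=R.from_rotvec(-a*d/.089).as_matrix(); P.append((C0+f*d+Q@off,Q@Rm))
rows(P)
E
```

```text
-0.49017548222767526 -0.03566813714182457 -0.0003850714333532405
t 10.05 C [ 0.5764 -0.0601  0.0923] yaw -0.0357 tilt -0.4902 lean -0.0004 F [-0.   -0.34  0.4 ] grip 0.207 15.0
  slot frame rel front rod: along -0.1313 lateral 0.0032 dist 0.1560 yaw err 0.0767
rel TCP [-0.00065795 -0.01892821  0.03654124]
[0.022, 0.0, 0.008, 0.0, -0.054, -0.0]
[0.045, -0.0, 0.017, 0.0, -0.107, -0.0]
[0.067, -0.0, 0.026, -0.0, -0.161, -0.0]
[0.089, 0.0, 0.035, 0.0, -0.215, -0.0]
[0.111, 0.0, 0.045, 0.0, -0.268, -0.0]
[0.134, -0.0, 0.055, 0.0, -0.322, -0.0]
[0.155, -0.0, 0.066, 0.0, -0.376, 0.0]
[0.177, 0.0, 0.077, 0.0, -0.429, -0.0]
```

Gripped at 18 mm. I'll roll the first 20 mm at its own heading.

Call:
jog_arm:
  moves: [0.011,0,0.004,0,-0.027,0,-0.7,0.022,0,0.008,0,-0.054,0,-0.7,0.034,0,0.012,0,-0.08,0,-0.7,0.045,0,0.017,0,-0.107,0,-0.7,0.056,0,0.021,0,-0.134,0,-0.7,0.067,0,0.026,0,-0.161,0,-0.7,0.089,0,0.035,0,-0.215,0,-0.7,0.089,0,0.035,0,-0.215,0,-0.7]

```text
time: 11.05
position: [0.5768, -0.047, 0.1309]
tool_rot: [-2.113, -2.048, -0.283]
ft_force: [-0.2, 1.3, -0.4]
grip_width: 0.207
grip_force: 15.0
```

```bash
python3 - <<'E'
from h import *
C,yaw,tilt=report(.04)
t=snap('top'); print(fitreel([t],[C[0],C[1],yaw]))
m=bluemask(t,cyl(C[0],C[1],yaw)); print(m.min(0),m.max(0),proj(t,cyl(C[0],C[1],yaw)).min(0))
E
```

```text
t 11.05 C [ 0.5772 -0.0365  0.0923] yaw -0.0309 tilt -0.2667 lean -0.0003 F [-0.16  1.29 -0.37] grip 0.207 15.0
  slot frame rel front rod: along -0.1077 lateral 0.0013 dist 0.1368 yaw err 0.0815
(array([ 0.63083118,  0.05185875, -1.27027066]), np.float64(23.266844158607388))
[188. 176.] [208. 203.] [194.48137116 181.87772348]
```

```bash
python3 - <<'E'
from h import *
C,yaw,tilt=report(.04)
s,Rm,u,yaw,tilt,lean=tool(); print(s['qd'].round(3),s['position'])
E
```

```text
t 11.10 C [ 0.5771 -0.0377  0.0922] yaw -0.0328 tilt -0.2669 lean -0.0004 F [-0.43  0.62 -1.27] grip 0.207 15.0
  slot frame rel front rod: along -0.1089 lateral 0.0014 dist 0.1377 yaw err 0.0796
[ 0.026  0.007  0.018 -0.    -0.005  0.006  0.006] [ 0.57673668 -0.04825545  0.13082481]
```

The arm was only settling from the motion, so this is fine. I'll use the commanded pose as the reference from here. The next 20 mm steers onto the slot line and heading.

```bash
cat >> h.py <<'E'
# grip-1 model
C0=np.array([.5764,-.0600,.091]); T0=-.4902; Y0=-.0357
O1=pose([0,0,0],Y0,T0,0)[1].T@np.array([-.00066,-.01893,.03654])
def g1(al,lat,yaw,d):
    C=F+D*al+X*lat; C[2]=.091; Rm=pose([0,0,0],yaw,T0+d/.089,0)[1]; return C+Rm@O1,Rm
E
python3 - <<'E'
from h import *
f=np.array([.0357,.99936,0]); c=C0+f*.02; al0,la0=(c-F)@D,(c-F)@X; print(al0,la0)
st=g1(al0,la0,Y0,.02)
st2=g1(al0+.0205,0,SY,.0405)
P=[g1(al0+.0205*k/6,la0*(1-k/6),Y0+(SY-Y0)*max(0,k-1)/5,.02+.0205*k/6) for k in range(1,7)]
rows(P,st)
print('next'); print(al0+.0205)
P=[g1(al0+.0205+.022*k/6,0,SY,.0405+.022*k/6) for k in range(1,7)]; rows(P,st2)
E
```

```text
-0.11122397177605726 0.0016999947643502231
[0.016, -0.0, 0.003, 0.0, -0.037, -0.0]
[0.033, -0.001, 0.007, -0.003, -0.073, 0.014]
[0.049, -0.001, 0.01, -0.006, -0.11, 0.029]
[0.065, -0.001, 0.014, -0.008, -0.147, 0.043]
[0.081, -0.001, 0.018, -0.01, -0.183, 0.058]
[0.097, -0.001, 0.022, -0.011, -0.22, 0.073]
next
-0.09072397177605726
[0.018, -0.0, 0.001, 0.0, -0.039, 0.0]
[0.036, 0.0, 0.001, 0.0, -0.079, 0.0]
[0.054, 0.0, 0.003, 0.0, -0.118, 0.0]
[0.071, -0.0, 0.004, -0.0, -0.157, 0.0]
[0.089, 0.0, 0.005, -0.0, -0.197, 0.0]
[0.107, 0.0, 0.007, 0.0, -0.236, 0.0]
```

Call:
jog_arm:
  moves: [0.016,0,0.003,0,-0.037,0,-0.7,0.033,-0.001,0.007,-0.003,-0.073,0.014,-0.7,0.049,-0.001,0.01,-0.006,-0.11,0.029,-0.7,0.065,-0.001,0.014,-0.008,-0.147,0.043,-0.7,0.081,-0.001,0.018,-0.01,-0.183,0.058,-0.7,0.097,-0.001,0.022,-0.011,-0.22,0.073,-0.7,0.097,-0.001,0.022,-0.011,-0.22,0.073,-0.7,0.097,-0.001,0.022,-0.011,-0.22,0.073,-0.7]

```text
time: 12.1
position: [0.5777, -0.0213, 0.1323]
tool_rot: [-2.327, -2.075, -0.042]
ft_force: [0.7, 0.7, 0.7]
grip_width: 0.201
grip_force: 15.0
```

```bash
python3 - <<'E'
from h import *
t=snap('top'); w=snap('wrist','w4.png'); report(.04)
print('side clear', proj(t,F+D*0+[0,0,.098]))
im=w['pixels']; h=cv2.cvtColor(im,cv2.COLOR_RGB2HSV)
y=cv2.inRange(h,(20,140,120),(35,255,255)); b=cv2.inRange(h,(100,120,25),(120,255,255))
for v in range(0,240,12):
    a=np.nonzero(y[v,200:360])[0]+200; c=np.nonzero(b[v,230:320])[0]+230
    print(v,a.tolist()[:10],(c.min(),c.max()) if len(c) else '')
E
```

```text
t 12.20 C [ 0.5778 -0.02    0.0923] yaw -0.1144 tilt -0.0355 lean 0.0000 F [-0.36  1.78  0.69] grip 0.203 15.0
  slot frame rel front rod: along -0.0912 lateral 0.0002 dist 0.1242 yaw err -0.0020
side clear [[184.88752863 195.19523222]]
0 [296] 
12 [] 
24 [249] 
36 [] 
48 [] 
60 [250, 251, 254, 295, 296, 300] 
72 [251, 252, 253, 254, 255, 295, 296, 299] 
84 [253, 254, 255, 256, 297] 
96 [293] (np.int64(261), np.int64(262))
108 [] (np.int64(259), np.int64(291))
120 [] (np.int64(258), np.int64(292))
132 [] (np.int64(258), np.int64(293))
144 [] (np.int64(257), np.int64(293))
156 [] (np.int64(257), np.int64(293))
168 [] (np.int64(257), np.int64(294))
180 [] (np.int64(257), np.int64(294))
192 [] (np.int64(257), np.int64(293))
204 [] (np.int64(256), np.int64(293))
216 [] (np.int64(256), np.int64(294))
228 [] (np.int64(256), np.int64(294))
```

The reel's mid column is 275, the same as the wires' mid column, so it's aligned. Rolling on.

Call:
jog_arm:
  moves: [0.018,0,0.001,0,-0.039,0,-0.7,0.036,0,0.001,0,-0.079,0,-0.7,0.054,0,0.003,0,-0.118,0,-0.7,0.071,0,0.004,0,-0.157,0,-0.7,0.089,0,0.005,0,-0.197,0,-0.7,0.107,0,0.007,0,-0.236,0,-0.7,0.107,0,0.007,0,-0.236,0,-0.7,0.107,0,0.007,0,-0.236,0,-0.7]

```text
time: 13.2
position: [0.5816, 0.011, 0.1316]
tool_rot: [2.232, 1.992, -0.237]
ft_force: [0.5, 1.6, 4.5]
grip_width: 0.204
grip_force: 15.0
```

```bash
python3 - <<'E'
from h import *
w=snap('wrist'); report(.04)
h=cv2.cvtColor(w['pixels'],cv2.COLOR_RGB2HSV)
y=cv2.inRange(h,(20,140,120),(35,255,255)); b=cv2.inRange(h,(100,120,25),(120,255,255))
for v in range(60,240,20):
    a=np.nonzero(y[v,200:360])[0]+200; c=np.nonzero(b[v,230:320])[0]+230
    print(v,a.tolist()[:12],(c.min(),c.max()) if len(c) else '')
st=g1(-.06872,0,SY,.0625); rows([g1(-.06872+.024*k/6,0,SY,.0625+.024*k/6) for k in range(1,7)],st)
E
```

```text
t 13.25 C [0.5806 0.0026 0.0925] yaw -0.1139 tilt 0.2114 lean 0.0005 F [-0.17  1.65  5.84] grip 0.205 15.0
  slot frame rel front rod: along -0.0685 lateral 0.0004 dist 0.1087 yaw err -0.0015
60 [246, 247, 248, 249, 250, 251, 297, 298, 303] 
80 [247, 248, 249, 250, 251, 252, 297, 298, 299, 300, 301, 302] 
100 [248, 249, 250, 251, 252, 297, 298, 299, 300, 301] (np.int64(260), np.int64(290))
120 [250, 251, 252, 253, 254, 295, 296, 297, 298, 299, 300] (np.int64(258), np.int64(292))
140 [] (np.int64(258), np.int64(292))
160 [] (np.int64(257), np.int64(293))
180 [] (np.int64(257), np.int64(293))
200 [] (np.int64(257), np.int64(293))
220 [] (np.int64(256), np.int64(294))
[0.019, -0.0, -0.003, -0.0, -0.043, -0.0]
[0.038, -0.0, -0.005, -0.0, -0.086, -0.0]
[0.058, -0.0, -0.007, 0.0, -0.129, -0.0]
[0.077, -0.0, -0.009, -0.0, -0.172, -0.0]
[0.096, 0.0, -0.01, -0.0, -0.215, 0.0]
[0.115, -0.0, -0.011, -0.0, -0.258, 0.0]
```

Centred between the wires, but the down force has grown to about 6 N. I'll ease up 1–2 mm over the next stretch.

Call:
jog_arm:
  moves: [0.019,0,-0.006,0,-0.043,0,-0.7,0.038,0,-0.009,0,-0.086,0,-0.7,0.058,0,-0.012,0,-0.129,0,-0.7,0.077,0,-0.014,0,-0.172,0,-0.7,0.096,0,-0.016,0,-0.215,0,-0.7,0.115,0,-0.017,0,-0.258,0,-0.7,0.115,0,-0.017,0,-0.258,0,-0.7,0.115,0,-0.017,0,-0.258,0,-0.7]

```text
time: 14.25
position: [0.585, 0.0458, 0.1285]
tool_rot: [2.071, 1.849, -0.51]
ft_force: [-0.8, 0.4, -2.7]
grip_width: 0.207
grip_force: 15.0
```

```bash
python3 - <<'E'
from h import *
t=snap('top'); report(.04)
s,Rm,u,yaw,tilt,lean=tool(); p=np.array(s['position'])
C=p-u*.04; 
print(fitreel([snap('side')],[C[0],C[1],yaw]))
# retract along u 60mm, then to tilt -.45 around C, then approach
Cn=F-D*.0437; Cn[2]=.091
rows([(p+u*.04,Rm),(p+u*.075,Rm)]+[pose(Cn,SY,tt,.115) for tt in(.25,.0,-.25,-.45)]+[pose(Cn,SY,-.45,r) for r in(.08,.04)])
E
```

```text
t 14.30 C [0.5829 0.027  0.0933] yaw -0.1139 tilt 0.4822 lean -0.0003 F [ 0.1   0.21 -2.55] grip 0.202 15.0
  slot frame rel front rod: along -0.0440 lateral -0.0001 dist 0.0960 yaw err -0.0015
(array([ 0.58338693,  0.02627318, -0.09747375]), np.float64(2.558773915528409))
[0.001, 0.0, -0.133, -0.0, -0.0, -0.0]
[0.001, -0.0, -0.25, -0.0, -0.0, -0.0]
[-0.083, 0.0, -0.233, -0.001, 0.222, -0.002]
[-0.173, 0.0, -0.2, -0.001, 0.46, -0.002]
[-0.251, 0.0, -0.145, -0.0, 0.699, -0.002]
[-0.303, 0.0, -0.089, -0.0, 0.89, -0.002]
[-0.209, 0.0, -0.019, -0.0, 0.89, -0.002]
[-0.102, 0.0, 0.06, -0.0, 0.89, -0.002]
```

Now carrying about 2.5 N. I'll lower 0.6 mm and let go for the regrip.

Call:
jog_arm:
  moves: [0,0,0.002,0,0,0,-0.7,0,0,0.003,0,0,0,-0.7,0,0,0.003,0,0,0,-0.6,0,0,0.003,0,0,0,-0.55,0,0,0.003,0,0,0,-0.5,0,0,0.003,0,0,0,-0.4,0,0,0.003,0,0,0,-0.3,0,0,0.003,0,0,0,-0.2]

```text
time: 15.35
position: [0.585, 0.0454, 0.128]
tool_rot: [2.07, 1.849, -0.51]
ft_force: [0.4, 0.1, 0.6]
grip_width: 0.371
grip_force: 0.0
```

Call:
jog_arm:
  moves: [0,0,-0.04,0,0,0,-0.2,0,0,-0.1,0,0,0,-0.2,0,0,-0.17,0,0,0,-0.2,0,0,-0.253,0,0,0,-0.2,-0.04,0,-0.245,0,0.11,0,-0.2,-0.083,0,-0.236,0,0.222,0,-0.2,-0.13,0,-0.22,0,0.34,0,-0.2,-0.173,0,-0.203,0,0.46,0,-0.2]

```text
time: 16.35
position: [0.5839, 0.0281, 0.2084]
tool_rot: [-2.341, -2.094, -0.008]
ft_force: [0.4, -0.8, -0.0]
grip_width: 0.397
grip_force: 0.0
```

```bash
python3 - <<'E'
from h import *
report(.115)
w=snap('wrist','w5.png'); s=snap('side'); g=[.5830,.027,SY]
print(fitreel([w],g,True)); print(fitreel([s],g)); print(bluemask(s,cyl(*g)).min(0),bluemask(s,cyl(*g)).max(0),proj(s,cyl(*g)).min(0),proj(s,cyl(*g)).max(0))
Cn=F-D*.0437; Cn[2]=.091
rows([pose(Cn,SY,tt,.115) for tt in(-.12,-.24,-.36,-.45)]+[pose(Cn,SY,-.45,r) for r in(.08,.06,.04)])
E
```

```text
t 16.35 C [0.5843 0.0285 0.0934] yaw -0.1115 tilt -0.0039 lean 0.0029 F [ 0.37 -0.79 -0.  ] grip 0.397 0.0
  slot frame rel front rod: along -0.0423 lateral 0.0011 dist 0.0954 yaw err 0.0009
(array([ 0.58176729,  0.0158713 , -0.11110963,  0.0082129 ]), np.float64(23.869131933324695))
(array([ 0.5880692 ,  0.02288332, -0.12640713]), np.float64(13.98006313593068))
[214. 188.] [272. 291.] [226.23984874 200.99248535] [273.0789783  292.57550289]
[-0.023, -0.004, 0.013, 0.004, 0.115, -0.011]
[-0.068, -0.004, 0.022, 0.005, 0.229, -0.01]
[-0.112, -0.004, 0.035, 0.006, 0.344, -0.01]
[-0.144, -0.003, 0.049, 0.006, 0.43, -0.01]
[-0.093, -0.004, 0.154, 0.006, 0.43, -0.01]
[-0.064, -0.005, 0.214, 0.006, 0.43, -0.01]
[-0.035, -0.005, 0.274, 0.006, 0.43, -0.01]
```

View pics/w5.png

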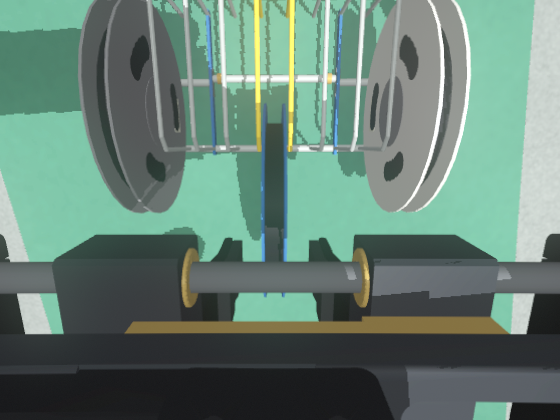

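The reel stands upright and centred between the wires (columns 263–287, rows 103–297). The front rod is at row 149 and the rear rod at row 78. Next I'll measure how far along it is and where the rear rod lies.

```bash
python3 - <<'E'
from h import *
w=snap('wrist')
for al in(-.055,-.05,-.046,-.043,-.04):
    c=F+D*al; q=proj(w,cyl(c[0],c[1],SY)); print(al,q.min(0).round(1),q.max(0).round(1))
h=cv2.cvtColor(w['pixels'],cv2.COLOR_RGB2HSV); b=cv2.inRange(h,(100,120,25),(120,255,255))[:,255:295]; v,u=np.nonzero(b); print(v.min(),v.max(),u.min()+255,u.max()+255)
for px in([[240,78.5],[310,79]],[[240,149],[310,149]]):
    P=atz(w,px,.008); print(((P-F)@D).round(4))
E
```

```text
-0.055 [260.2 107.1] [286.7 300.9]
-0.05 [260.  101.1] [286.7 295.7]
-0.046 [259.9  96.3] [286.6 291.6]
-0.043 [259.8  92.6] [286.6 288.6]
-0.04 [259.7  88.8] [286.6 285.5]
135 261 260 285
[0.0695 0.0682]
[-0.0074 -0.0083]
```

```bash
python3 - <<'E'
from h import *
report(.115)
Cn=F-D*.0437; Cn[2]=.091
rows([pose(Cn,SY,tt,.115) for tt in(-.12,-.24,-.36,-.45)]+[pose(Cn,SY,-.45,r) for r in(.08,.06,.04)])
E
```

```text
t 16.50 C [0.5839 0.0237 0.0935] yaw -0.1195 tilt 0.0005 lean 0.0026 F [0.61 1.33 0.48] grip 0.404 0.0
  slot frame rel front rod: along -0.0471 lateral 0.0013 dist 0.0976 yaw err -0.0071
[-0.035, -0.003, 0.011, 0.003, 0.115, -0.007]
[-0.08, -0.003, 0.019, 0.003, 0.23, -0.006]
[-0.124, -0.002, 0.033, 0.004, 0.344, -0.006]
[-0.155, -0.002, 0.046, 0.004, 0.43, -0.006]
[-0.105, -0.003, 0.151, 0.004, 0.43, -0.006]
[-0.076, -0.003, 0.211, 0.004, 0.43, -0.006]
[-0.047, -0.004, 0.271, 0.004, 0.43, -0.006]
```

Call:
jog_arm:
  moves: [-0.035,-0.003,0.011,0.003,0.115,-0.005,-0.2,-0.08,-0.003,0.019,0.003,0.23,-0.005,-0.2,-0.124,-0.002,0.033,0.004,0.344,-0.005,-0.2,-0.155,-0.002,0.046,0.004,0.43,-0.005,-0.2,-0.13,-0.002,0.1,0.004,0.43,-0.005,-0.2,-0.105,-0.003,0.151,0.004,0.43,-0.005,-0.2,-0.105,-0.003,0.151,0.004,0.43,-0.005,-0.2,-0.105,-0.003,0.151,0.004,0.43,-0.005,-0.2]

```text
time: 17.5
position: [0.5789, -0.0018, 0.1612]
tool_rot: [-2.081, -1.874, -0.473]
ft_force: [-0.2, -0.0, -0.0]
grip_width: 0.401
grip_force: 0.0
```

Call:
jog_arm:
  moves: [0,0,0,0,0,0,-0.2,0,0,0,0,0,0,-0.2,0,0,0,0,0,0,-0.2,0,0,0,0,0,0,-0.2,0,0,0,0,0,0,-0.2,0,0,0,0,0,0,-0.2,0,0,0,0,0,0,-0.2,0,0,0,0,0,0,-0.2]

```text
time: 18.5
position: [0.5786, -0.0034, 0.1608]
tool_rot: [-2.084, -1.871, -0.473]
ft_force: [-0.6, -0.8, -0.1]
grip_width: 0.402
grip_force: 0.0
```

```bash
python3 - <<'E'
from h import *
report(.08)
Cn=F-D*.0437; Cn[2]=.091
rows([pose(Cn,SY,-.45,r) for r in(.08,.06,.04)])
w=snap('wrist')
h=cv2.cvtColor(w['pixels'],cv2.COLOR_RGB2HSV); y=cv2.inRange(h,(20,140,120),(35,255,255)); b=cv2.inRange(h,(100,120,25),(120,255,255))
for v in range(60,235,20):
    a=np.nonzero(y[v,200:360])[0]+200; c=np.nonzero(b[v,230:320])[0]+230
    print(v,a.tolist()[:12],(c.min(),c.max()) if len(c) else '')
E
```

```text
t 18.50 C [0.582  0.0312 0.0887] yaw -0.1068 tilt -0.4492 lean -0.0033 F [-0.59 -0.82 -0.07] grip 0.402 0.0
  slot frame rel front rod: along -0.0399 lateral -0.0014 dist 0.0900 yaw err 0.0056
[-0.008, 0.003, -0.012, -0.005, 0.001, 0.003]
[-0.008, 0.003, 0.054, -0.005, 0.001, 0.003]
[-0.008, 0.004, 0.121, -0.005, 0.001, 0.003]
60 [260, 261, 262, 263, 264, 265, 290, 291, 292, 293, 294] 
80 [260, 261, 262, 293, 294, 295] 
100 [260, 261, 262, 293, 294, 295] 
120 [260, 261, 293, 294, 295] (np.int64(264), np.int64(290))
140 [259, 260, 261, 293, 294, 295, 296] (np.int64(263), np.int64(291))
160 [294] (np.int64(263), np.int64(291))
180 [] (np.int64(262), np.int64(292))
200 [] (np.int64(261), np.int64(292))
220 [] (np.int64(261), np.int64(292))
```

Clean and centred. Going in, settling, then closing.

Call:
jog_arm:
  moves: [-0.008,0.003,0.02,-0.005,0,0.003,-0.2,-0.008,0.003,0.045,-0.005,0,0.003,-0.2,-0.008,0.004,0.07,-0.005,0,0.003,-0.2,-0.008,0.004,0.095,-0.005,0,0.003,-0.2,-0.008,0.004,0.121,-0.005,0,0.003,-0.2,-0.008,0.004,0.121,-0.005,0,0.003,-0.2,-0.008,0.004,0.121,-0.005,0,0.003,-0.2,-0.008,0.004,0.121,-0.005,0,0.003,-0.35]

```text
time: 19.55
position: [0.5814, 0.0098, 0.1274]
tool_rot: [-2.091, -1.868, -0.478]
ft_force: [0.1, -0.2, 0.6]
grip_width: 0.358
grip_force: 0.0
```

Call:
jog_arm:
  moves: [0,0,0,0,0,0,-0.45,0,0,0,0,0,0,-0.5,0,0,0,0,0,0,-0.54,0,0,0,0,0,0,-0.57,0,0,0,0,0,0,-0.6,0,0,0,0,0,0,-0.7,0,0,0,0,0,0,-0.7,0,0,0,0,0,0,-0.7]
  newtons: 25

```text
time: 20.55
position: [0.5811, 0.01, 0.127]
tool_rot: [-2.09, -1.868, -0.478]
ft_force: [0.2, -0.2, 1.1]
grip_width: 0.205
grip_force: 25.0
```

```bash
cat >> h.py <<'E'
# grip-2: reel rolls on rod; theta = angle of centre about rod from vertical (+ forward)
def g2(C0,th0,yaw,tilt0,o,th,dlat=0,up=0):
    C=F+D*(.093*np.sin(th))+X*(((C0-F)@X)+dlat); C[2]=F[2]+.093*np.cos(th)+up
    Rm=pose([0,0,0],yaw,tilt0+(th-th0)*93/89,0)[1]; return C+Rm@o,Rm
E
python3 - <<'E'
from h import *
import json
C,yaw,tilt=report(.04); s,Rm,*_=tool()
# assume reel centre now: along -.0430, z .091, lateral from tool
Cr=F-D*.0430+X*((C-F)@X); Cr[2]=.091
o=Rm.T@(np.array(s['position'])-Cr); print('o',o, 'lat',(C-F)@X)
th0=-np.arcsin(.042/.093)
json.dump(dict(C=Cr.tolist(),o=o.tolist(),yaw=yaw,tilt=tilt,th0=th0,p=s['position'].tolist(),rot=s['tool_rot'].tolist()),open('g2.json','w'))
st=(np.array(s['position']),Rm)
ths=np.linspace(th0,np.arcsin(.0385/.093),17)[1:]
P=[g2(Cr,th0,yaw,tilt,o,t) for t in ths]; rows(P,st)
E
```

```text
t 20.55 C [0.583  0.0273 0.091 ] yaw -0.1120 tilt -0.4492 lean 0.0000 F [ 0.15 -0.2   1.12] grip 0.205 25.0
  slot frame rel front rod: along -0.0437 lateral 0.0000 dist 0.0938 yaw err 0.0004
o [-6.13503691e-04 -2.74147110e-07 -4.03073718e-02] lat 4.527327524141219e-05
[0.028, 0.0, 0.002, 0.0, -0.056, 0.0]
[0.053, 0.0, 0.003, 0.0, -0.112, 0.0]
[0.078, 0.0, 0.007, 0.0, -0.168, 0.0]
[0.103, 0.0, 0.011, 0.0, -0.223, 0.0]
[0.128, 0.0, 0.017, 0.0, -0.279, 0.0]
[0.152, 0.0, 0.024, 0.0, -0.335, 0.0]
[0.175, 0.0, 0.033, 0.0, -0.391, 0.0]
[0.199, 0.0, 0.043, 0.0, -0.447, 0.0]
[0.221, 0.0, 0.054, 0.0, -0.503, 0.0]
[0.243, 0.0, 0.067, 0.0, -0.558, 0.0]
[0.264, 0.0, 0.081, 0.0, -0.614, 0.0]
[0.284, 0.0, 0.096, 0.0, -0.67, 0.0]
[0.304, 0.0, 0.112, 0.0, -0.726, 0.0]
[0.322, 0.0, 0.129, 0.0, -0.782, 0.0]
[0.34, 0.0, 0.147, 0.0, -0.838, 0.0]
[0.356, 0.0, 0.166, 0.0, -0.893, -0.0]
```

Call:
jog_arm:
  moves: [0.014,0,0,0,-0.028,0,-0.7,0.028,0,0.001,0,-0.056,0,-0.7,0.04,0,0.001,0,-0.084,0,-0.7,0.053,0,0.002,0,-0.112,0,-0.7,0.066,0,0.004,0,-0.14,0,-0.7,0.078,0,0.006,0,-0.168,0,-0.7,0.078,0,0.006,0,-0.168,0,-0.7,0.078,0,0.006,0,-0.168,0,-0.7]

```text
time: 21.55
position: [0.5831, 0.0313, 0.135]
tool_rot: [-2.195, -1.962, -0.301]
ft_force: [1.0, 0.1, -3.1]
grip_width: 0.203
grip_force: 25.0
```

```bash
cat > n.py <<'E'
from h import *
import json,sys
g=json.load(open('g2.json')); report(.04)
Cr=np.array(g['C']); o=np.array(g['o']); st=g2(Cr,g['th0'],g['yaw'],g['tilt'],o,0)
ths=np.linspace(g['th0'],np.arcsin(.0385/.093),17)
i0=float(sys.argv[1]); f=lambda i:g2(Cr,g['th0'],g['yaw'],g['tilt'],o,np.interp(i,range(17),ths))
print('theta now',np.interp(i0,range(17),ths),'along',.093*np.sin(np.interp(i0,range(17),ths)))
rows([f(i0+k*.75) for k in range(1,9)],f(i0))
E
python3 n.py 3
```

```text
t 21.55 C [0.5843 0.042  0.0965] yaw -0.1123 tilt -0.2730 lean -0.0008 F [ 1.04  0.08 -3.08] grip 0.203 25.0
  slot frame rel front rod: along -0.0289 lateral -0.0004 dist 0.0931 yaw err 0.0001
theta now -0.3006861542951766 along -0.027544335010915518
[0.019, 0.0, -0.0, 0.0, -0.042, -0.0]
[0.038, 0.0, 0.001, 0.0, -0.084, -0.0]
[0.057, 0.0, 0.002, 0.0, -0.126, -0.0]
[0.075, 0.0, 0.005, 0.0, -0.168, -0.0]
[0.094, 0.0, 0.008, 0.0, -0.209, -0.0]
[0.112, 0.0, 0.012, 0.0, -0.251, -0.0]
[0.131, 0.0, 0.017, 0.0, -0.293, -0.0]
[0.149, 0.0, 0.022, 0.0, -0.335, -0.0]
```

Call:
jog_arm:
  moves: [0.01,0,0.001,0,-0.021,0,-0.7,0.019,0,0.001,0,-0.042,0,-0.7,0.038,0,0.002,0,-0.084,0,-0.7,0.057,0,0.003,0,-0.126,0,-0.7,0.075,0,0.006,0,-0.168,0,-0.7,0.094,0,0.009,0,-0.209,0,-0.7,0.094,0,0.009,0,-0.209,0,-0.7,0.094,0,0.009,0,-0.209,0,-0.7]

```text
time: 22.55
position: [0.5866, 0.0591, 0.1406]
tool_rot: [-2.315, -2.069, -0.063]
ft_force: [0.3, 0.4, -3.5]
grip_width: 0.207
grip_force: 25.0
```

```bash
python3 n.py 6.75
```

```text
t 22.55 C [0.5868 0.0612 0.1006] yaw -0.1122 tilt -0.0544 lean 0.0000 F [ 0.29  0.43 -3.48] grip 0.207 25.0
  slot frame rel front rod: along -0.0095 lateral -0.0000 dist 0.0931 yaw err 0.0002
theta now -0.09082851275905456 along -0.008435442035633149
[0.019, 0.0, -0.0, -0.0, -0.042, -0.0]
[0.038, 0.0, 0.0, -0.0, -0.084, -0.0]
[0.057, 0.0, 0.002, -0.0, -0.126, -0.0]
[0.075, 0.0, 0.004, -0.0, -0.168, 0.0]
[0.094, 0.0, 0.007, -0.0, -0.209, 0.0]
[0.113, 0.0, 0.011, -0.0, -0.251, -0.0]
[0.131, 0.0, 0.016, -0.0, -0.293, -0.0]
[0.149, 0.0, 0.021, 0.0, -0.335, -0.0]
```

Call:
jog_arm:
  moves: [0.01,0,0.002,0,-0.021,0,-0.7,0.019,0,0.003,0,-0.042,0,-0.7,0.038,0,0.003,0,-0.084,0,-0.7,0.057,0,0.005,0,-0.126,0,-0.7,0.075,0,0.007,0,-0.168,0,-0.7,0.094,0,0.01,0,-0.209,0,-0.7,0.094,0,0.01,0,-0.209,0,-0.7,0.094,0,0.01,0,-0.209,0,-0.7]

```text
time: 23.55
position: [0.5902, 0.0884, 0.1395]
tool_rot: [2.257, 2.017, -0.182]
ft_force: [0.2, 1.5, 1.0]
grip_width: 0.209
grip_force: 25.0
```

```bash
python3 n.py 10.5
```

```text
t 23.55 C [0.5896 0.082  0.1   ] yaw -0.1122 tilt 0.1621 lean 0.0009 F [0.22 1.5  1.02] grip 0.209 25.0
  slot frame rel front rod: along 0.0114 lateral 0.0004 dist 0.0927 yaw err 0.0002
theta now 0.11902912877706745 along 0.011043588336807245
[0.019, 0.0, -0.0, -0.0, -0.042, -0.0]
[0.038, 0.0, 0.0, -0.0, -0.084, -0.0]
[0.057, 0.0, 0.002, 0.0, -0.126, -0.0]
[0.075, 0.0, 0.004, -0.0, -0.168, -0.0]
[0.094, 0.0, 0.007, 0.0, -0.209, -0.0]
[0.113, 0.0, 0.01, -0.0, -0.251, -0.0]
[0.131, 0.0, 0.015, -0.0, -0.293, -0.0]
[0.137, 0.0, 0.016, -0.0, -0.307, -0.0]
```

Call:
jog_arm:
  moves: [0.01,0,0,0,-0.021,0,-0.7,0.019,0,0,0,-0.042,0,-0.7,0.038,0,0,0,-0.084,0,-0.7,0.057,0,0.002,0,-0.126,0,-0.7,0.075,0,0.004,0,-0.168,0,-0.7,0.094,0,0.007,0,-0.209,0,-0.7,0.094,0,0.007,0,-0.209,0,-0.7,0.094,0,0.007,0,-0.209,0,-0.7]

```text
time: 24.55
position: [0.5932, 0.1164, 0.1323]
tool_rot: [2.131, 1.906, -0.411]
ft_force: [1.3, 3.2, 4.1]
grip_width: 0.2
grip_force: 25.0
```

```bash
python3 n.py 14.25; python3 - <<'E'
from h import *
ctrl.get_image('top'); report(.04)
E
```

```text
t 24.55 C [0.5915 0.1016 0.0951] yaw -0.1114 tilt 0.3812 lean 0.0005 F [1.34 3.19 4.11] grip 0.200 25.0
  slot frame rel front rod: along 0.0311 lateral 0.0001 dist 0.0925 yaw err 0.0010
theta now 0.32888677031318947 along 0.030038038882250616
[0.019, 0.0, -0.0, -0.0, -0.042, 0.0]
[0.038, 0.0, -0.0, -0.0, -0.084, 0.0]
[0.044, 0.0, 0.0, -0.0, -0.098, 0.0]
[0.044, 0.0, 0.0, -0.0, -0.098, 0.0]
[0.044, 0.0, 0.0, -0.0, -0.098, 0.0]
[0.044, 0.0, 0.0, -0.0, -0.098, 0.0]
[0.044, 0.0, 0.0, -0.0, -0.098, 0.0]
[0.044, 0.0, 0.0, -0.0, -0.098, 0.0]
t 24.60 C [0.5915 0.1013 0.0952] yaw -0.1119 tilt 0.3808 lean 0.0005 F [0.93 3.11 3.95] grip 0.201 25.0
  slot frame rel front rod: along 0.0308 lateral 0.0001 dist 0.0925 yaw err 0.0005
```

Call:
jog_arm:
  moves: [0.006,0,-0.001,0,-0.014,0,-0.7,0.012,0,-0.001,0,-0.028,0,-0.7,0.018,0,-0.001,0,-0.042,0,-0.7,0.025,0,-0.001,0,-0.056,0,-0.7,0.025,0,-0.001,0,-0.056,0,-0.7,0.025,0,-0.001,0,-0.056,0,-0.7,0.025,0,-0.001,0,-0.056,0,-0.7,0.025,0,-0.001,0,-0.056,0,-0.7]

```text
time: 25.6
position: [0.5938, 0.1219, 0.13]
tool_rot: [2.095, 1.872, -0.47]
ft_force: [1.7, 3.9, 4.3]
grip_width: 0.205
grip_force: 25.0
```

```bash
python3 n.py 15.25
```

```text
t 25.60 C [0.5919 0.1049 0.0939] yaw -0.1121 tilt 0.4416 lean 0.0004 F [1.67 3.87 4.26] grip 0.205 25.0
  slot frame rel front rod: along 0.0344 lateral 0.0001 dist 0.0925 yaw err 0.0003
theta now 0.38484880805615534 along 0.034913967743906364
[0.019, 0.0, -0.0, -0.0, -0.042, 0.0]
[0.019, 0.0, -0.0, -0.0, -0.042, 0.0]
[0.019, 0.0, -0.0, -0.0, -0.042, 0.0]
[0.019, 0.0, -0.0, -0.0, -0.042, 0.0]
[0.019, 0.0, -0.0, -0.0, -0.042, 0.0]
[0.019, 0.0, -0.0, -0.0, -0.042, 0.0]
[0.019, 0.0, -0.0, -0.0, -0.042, 0.0]
[0.019, 0.0, -0.0, -0.0, -0.042, 0.0]
```

Call:
jog_arm:
  moves: [0.004,0,-0.001,0,-0.01,0,-0.7,0.008,0,-0.001,0,-0.019,0,-0.7,0.012,0,-0.001,0,-0.028,0,-0.7,0.016,0,-0.001,0,-0.037,0,-0.7,0.016,0,-0.001,0,-0.037,0,-0.7,0.016,0,-0.001,0,-0.037,0,-0.7,0.016,0,-0.001,0,-0.037,0,-0.7,0.016,0,-0.001,0,-0.037,0,-0.7]

```text
time: 26.6
position: [0.5942, 0.1263, 0.1282]
tool_rot: [2.071, 1.85, -0.507]
ft_force: [2.0, 3.4, 3.8]
grip_width: 0.208
grip_force: 25.0
```

```bash
python3 n.py 15.9
```

```text
t 26.60 C [0.5922 0.1079 0.0927] yaw -0.1122 tilt 0.4805 lean 0.0002 F [2.   3.39 3.79] grip 0.208 25.0
  slot frame rel front rod: along 0.0374 lateral 0.0001 dist 0.0926 yaw err 0.0002
theta now 0.4212241325890832 along 0.03802564369507725
[0.003, 0.0, -0.0, -0.0, -0.006, -0.0]
[0.003, 0.0, -0.0, -0.0, -0.006, -0.0]
[0.003, 0.0, -0.0, -0.0, -0.006, -0.0]
[0.003, 0.0, -0.0, -0.0, -0.006, -0.0]
[0.003, 0.0, -0.0, -0.0, -0.006, -0.0]
[0.003, 0.0, -0.0, -0.0, -0.006, -0.0]
[0.003, 0.0, -0.0, -0.0, -0.006, -0.0]
[0.003, 0.0, -0.0, -0.0, -0.006, -0.0]
```

Call:
jog_arm:
  moves: [0.003,0,0,0,-0.005,0,-0.7,0.006,0,0,0,-0.01,0,-0.7,0.009,0,0,0,-0.016,0,-0.7,0.009,0,0,0,-0.016,0,-0.7,0.009,0,0,0,-0.016,0,-0.7,0.009,0,0,0,-0.016,0,-0.7,0.009,0,0,0,-0.016,0,-0.7,0.009,0,0,0,-0.016,0,-0.7]

```text
time: 27.6
position: [0.5945, 0.1287, 0.1269]
tool_rot: [2.06, 1.841, -0.523]
ft_force: [1.1, 4.1, 4.8]
grip_width: 0.206
grip_force: 25.0
```

```bash
python3 n.py 15.95
```

```text
t 27.60 C [0.5924 0.1097 0.0918] yaw -0.1120 tilt 0.4976 lean 0.0002 F [1.14 4.12 4.79] grip 0.206 25.0
  slot frame rel front rod: along 0.0393 lateral 0.0001 dist 0.0925 yaw err 0.0004
theta now 0.4240222344762314 along 0.0382629716350018
[0.001, 0.0, -0.0, -0.0, -0.003, 0.0]
[0.001, 0.0, -0.0, -0.0, -0.003, 0.0]
[0.001, 0.0, -0.0, -0.0, -0.003, 0.0]
[0.001, 0.0, -0.0, -0.0, -0.003, 0.0]
[0.001, 0.0, -0.0, -0.0, -0.003, 0.0]
[0.001, 0.0, -0.0, -0.0, -0.003, 0.0]
[0.001, 0.0, -0.0, -0.0, -0.003, 0.0]
[0.001, 0.0, -0.0, -0.0, -0.003, 0.0]
```

Call:
jog_arm:
  moves: [0.002,0,0,0,-0.003,0,-0.7,0.004,0,0,0,-0.007,0,-0.7,0.006,0,0,0,-0.01,0,-0.7,0.007,0,0,0,-0.012,0,-0.7,0.007,0,0,0,-0.012,0,-0.7,0.007,0,0,0,-0.012,0,-0.7,0.007,0,0,0,-0.012,0,-0.7,0.007,0,0,0,-0.012,0,-0.7]

```text
time: 28.6
position: [0.5947, 0.1303, 0.1262]
tool_rot: [2.052, 1.834, -0.535]
ft_force: [1.1, 2.6, 6.4]
grip_width: 0.205
grip_force: 25.0
```

```bash
python3 - <<'E'
from h import *
report(.04); w=snap('wrist','w6.png'); report(.04)
E
```

```text
t 28.60 C [0.5925 0.1108 0.0913] yaw -0.1121 tilt 0.5106 lean 0.0002 F [1.13 2.61 6.36] grip 0.205 25.0
  slot frame rel front rod: along 0.0404 lateral 0.0001 dist 0.0926 yaw err 0.0003
t 28.65 C [0.5925 0.1108 0.0913] yaw -0.1122 tilt 0.5107 lean 0.0002 F [0.85 3.98 5.42] grip 0.202 25.0
  slot frame rel front rod: along 0.0404 lateral 0.0001 dist 0.0925 yaw err 0.0002
```

Call:
jog_arm:
  moves: [0.001,0,0.001,0,0,0,-0.7,0.002,0,0.003,0,0,0,-0.7,0.002,0,0.003,0,0,0,-0.7,0.002,0,0.003,0,0,0,-0.7,0.002,0,0.003,0,0,0,-0.7,0.002,0,0.003,0,0,0,-0.7,0.002,0,0.003,0,0,0,-0.7,0.002,0,0.003,0,0,0,-0.7]

```text
time: 29.65
position: [0.5949, 0.1304, 0.126]
tool_rot: [2.052, 1.833, -0.535]
ft_force: [1.4, 3.6, 8.4]
grip_width: 0.205
grip_force: 25.0
```

```bash
python3 - <<'E'
from h import *
report(.04); ctrl.get_image('top'); report(.04)
E
```

```text
t 29.65 C [0.5928 0.111  0.0911] yaw -0.1121 tilt 0.5107 lean 0.0007 F [1.42 3.64 8.42] grip 0.205 25.0
  slot frame rel front rod: along 0.0406 lateral 0.0003 dist 0.0925 yaw err 0.0003
t 29.70 C [0.5928 0.111  0.0911] yaw -0.1122 tilt 0.5107 lean 0.0007 F [0.98 4.48 9.33] grip 0.205 25.0
  slot frame rel front rod: along 0.0405 lateral 0.0003 dist 0.0925 yaw err 0.0002
```

Call:
jog_arm:
  moves: [0.001,0,-0.001,0,0,0,-0.7,0.003,0,-0.001,0,0,0,-0.7,0.003,0,-0.001,0,0,0,-0.7,0.003,0,-0.001,0,0,0,-0.7,0.003,0,-0.001,0,0,0,-0.7,0.003,0,-0.001,0,0,0,-0.7,0.003,0,-0.001,0,0,0,-0.7,0.003,0,-0.001,0,0,0,-0.7]

```text
time: 30.7
position: [0.595, 0.1307, 0.1259]
tool_rot: [2.052, 1.832, -0.536]
ft_force: [0.3, 2.3, 9.4]
grip_width: 0.201
grip_force: 25.0
```

```bash
python3 - <<'E'
from h import *
report(.04); ctrl.get_image('top'); report(.04); ctrl.get_image('top'); report(.04)
E
```

```text
t 30.70 C [0.5928 0.1112 0.0911] yaw -0.1126 tilt 0.5116 lean 0.0007 F [0.34 2.3  9.44] grip 0.201 25.0
  slot frame rel front rod: along 0.0408 lateral 0.0003 dist 0.0925 yaw err -0.0002
t 30.75 C [0.5928 0.1112 0.091 ] yaw -0.1126 tilt 0.5117 lean 0.0006 F [0.6  3.33 9.78] grip 0.203 25.0
  slot frame rel front rod: along 0.0408 lateral 0.0003 dist 0.0925 yaw err -0.0002
t 30.80 C [0.5928 0.1112 0.091 ] yaw -0.1127 tilt 0.5116 lean 0.0006 F [-0.76  3.52 10.05] grip 0.199 25.0
  slot frame rel front rod: along 0.0408 lateral 0.0003 dist 0.0925 yaw err -0.0003
```

Call:
jog_arm:
  moves: [0.002,0,0,0,0,0,-0.7,0.004,0,-0.001,0,0,0,-0.7,0.005,0,-0.001,0,0,0,-0.7,0.005,0,-0.001,0,0,0,-0.7,0.005,0,-0.001,0,0,0,-0.7,0.005,0,-0.001,0,0,0,-0.7,0.005,0,-0.001,0,0,0,-0.7,0.005,0,-0.001,0,0,0,-0.7]

```text
time: 31.8
position: [0.5951, 0.1311, 0.1258]
tool_rot: [2.051, 1.831, -0.538]
ft_force: [0.4, 1.9, 10.2]
grip_width: 0.21
grip_force: 25.0
```

```bash
python3 - <<'E'
from h import *
report(.04); ctrl.get_image('top'); report(.04); ctrl.get_image('top'); report(.04)
E
```

```text
t 31.80 C [0.5929 0.1116 0.0909] yaw -0.1135 tilt 0.5131 lean 0.0006 F [ 0.38  1.92 10.16] grip 0.210 25.0
  slot frame rel front rod: along 0.0412 lateral 0.0003 dist 0.0926 yaw err -0.0011
t 31.85 C [0.5929 0.1116 0.0909] yaw -0.1135 tilt 0.5132 lean 0.0006 F [-0.32  1.17 10.83] grip 0.206 25.0
  slot frame rel front rod: along 0.0412 lateral 0.0004 dist 0.0926 yaw err -0.0011
t 31.90 C [0.5929 0.1116 0.091 ] yaw -0.1134 tilt 0.5131 lean 0.0006 F [ 0.14  1.86 10.47] grip 0.208 25.0
  slot frame rel front rod: along 0.0412 lateral 0.0003 dist 0.0926 yaw err -0.0010
```

Both rods are loaded. I'll press a little further to about 12 N and hold.

Call:
jog_arm:
  moves: [0.001,0,0.001,0,0,0,-0.7,0.001,0,0.001,0,0,0,-0.7,0.001,0,0.002,0,0,0,-0.7,0.001,0,0.002,0,0,0,-0.7,0.001,0,0.002,0,0,0,-0.7,0.001,0,0.002,0,0,0,-0.7,0.001,0,0.002,0,0,0,-0.7,0.001,0,0.002,0,0,0,-0.7]

```text
time: 32.9
position: [0.5952, 0.1311, 0.1257]
tool_rot: [2.051, 1.83, -0.537]
ft_force: [-0.2, 2.0, 12.8]
grip_width: 0.207
grip_force: 25.0
```

```bash
python3 - <<'E'
from h import *
for i in range(5): report(.04); ctrl.get_image('top')
E
```

```text
t 32.90 C [0.593  0.1116 0.0909] yaw -0.1134 tilt 0.5132 lean 0.0009 F [-0.2   2.04 12.79] grip 0.207 25.0
  slot frame rel front rod: along 0.0412 lateral 0.0005 dist 0.0925 yaw err -0.0010
t 32.95 C [0.593  0.1116 0.0909] yaw -0.1134 tilt 0.5132 lean 0.0009 F [-0.49  1.76 13.59] grip 0.208 25.0
  slot frame rel front rod: along 0.0412 lateral 0.0005 dist 0.0926 yaw err -0.0010
t 33.00 C [0.593  0.1116 0.0909] yaw -0.1134 tilt 0.5132 lean 0.0009 F [-0.05  2.1  12.96] grip 0.209 25.0
  slot frame rel front rod: along 0.0412 lateral 0.0005 dist 0.0925 yaw err -0.0010
t 33.05 C [0.593  0.1116 0.0909] yaw -0.1134 tilt 0.5132 lean 0.0009 F [-0.34  1.52 12.94] grip 0.205 25.0
  slot frame rel front rod: along 0.0412 lateral 0.0005 dist 0.0926 yaw err -0.0010
t 33.10 C [0.593  0.1116 0.0909] yaw -0.1134 tilt 0.5132 lean 0.0009 F [ 0.19  2.14 12.45] grip 0.204 25.0
  slot frame rel front rod: along 0.0412 lateral 0.0005 dist 0.0925 yaw err -0.0010
```

Call:
jog_arm:
  moves: [0.001,0,-0.001,0,0,0,-0.7,0.003,0,-0.002,0,0,0,-0.7,0.004,0,-0.002,0,0,0,-0.7,0.004,0,-0.002,0,0,0,-0.7,0.004,0,-0.002,0,0,0,-0.7,0.004,0,-0.002,0,0,0,-0.7,0.004,0,-0.002,0,0,0,-0.7,0.004,0,-0.002,0,0,0,-0.7]

```text
time: 34.15
position: [0.5952, 0.1315, 0.1256]
tool_rot: [2.051, 1.829, -0.539]
ft_force: [0.0, 0.7, 12.8]
grip_width: 0.207
grip_force: 25.0
```

```bash
python3 - <<'E'
from h import *
for i in range(4): report(.04); ctrl.get_image('top')
E
```

```text
t 34.15 C [0.593  0.1119 0.0908] yaw -0.1142 tilt 0.5146 lean 0.0006 F [ 0.04  0.72 12.84] grip 0.207 25.0
  slot frame rel front rod: along 0.0415 lateral 0.0004 dist 0.0926 yaw err -0.0018
t 34.20 C [0.593  0.1119 0.0908] yaw -0.1142 tilt 0.5145 lean 0.0007 F [-0.05  0.72 13.32] grip 0.207 25.0
  slot frame rel front rod: along 0.0415 lateral 0.0005 dist 0.0927 yaw err -0.0018
t 34.25 C [0.593  0.1119 0.0908] yaw -0.1142 tilt 0.5146 lean 0.0007 F [ 0.6   0.22 12.03] grip 0.204 25.0
  slot frame rel front rod: along 0.0415 lateral 0.0005 dist 0.0927 yaw err -0.0018
t 34.30 C [0.593  0.1119 0.0908] yaw -0.1142 tilt 0.5146 lean 0.0007 F [-0.54  0.78 12.99] grip 0.205 25.0
  slot frame rel front rod: along 0.0415 lateral 0.0004 dist 0.0927 yaw err -0.0018
```

Bedded. I'll unload, check the force, then release.

Call:
jog_arm:
  moves: [-0.001,0,-0.002,0,0,0,-0.7,-0.002,0,-0.004,0,0,0,-0.7,-0.003,0,-0.006,0,0,0,-0.7,-0.004,0,-0.007,0,0,0,-0.7,-0.004,0,-0.007,0,0,0,-0.7,-0.004,0,-0.007,0,0,0,-0.7,-0.004,0,-0.007,0,0,0,-0.7,-0.004,0,-0.007,0,0,0,-0.7]

```text
time: 35.35
position: [0.5949, 0.1342, 0.1257]
tool_rot: [2.052, 1.834, -0.536]
ft_force: [1.5, -2.3, 3.2]
grip_width: 0.203
grip_force: 25.0
```

```bash
python3 - <<'E'
from h import *
for i in range(2): report(.04); ctrl.get_image('top')
E
```

```text
t 35.35 C [0.5927 0.1148 0.0908] yaw -0.1121 tilt 0.5103 lean -0.0003 F [ 1.46 -2.3   3.23] grip 0.203 25.0
  slot frame rel front rod: along 0.0444 lateral -0.0002 dist 0.0939 yaw err 0.0003
t 35.40 C [0.5927 0.1149 0.0908] yaw -0.1120 tilt 0.5102 lean -0.0003 F [ 1.37 -3.34  2.95] grip 0.207 25.0
  slot frame rel front rod: along 0.0445 lateral -0.0002 dist 0.0939 yaw err 0.0004
```

Call:
jog_arm:
  moves: [-0.002,0,0.001,0,0,0,-0.7,-0.004,0,0.002,0,0,0,-0.7,-0.006,0,0.003,0,0,0,-0.7,-0.007,0,0.003,0,0,0,-0.7,-0.007,0,0.003,0,0,0,-0.7,-0.007,0,0.003,0,0,0,-0.7,-0.007,0,0.003,0,0,0,-0.7,-0.007,0,0.003,0,0,0,-0.7]

```text
time: 36.45
position: [0.5948, 0.1325, 0.1258]
tool_rot: [2.052, 1.835, -0.534]
ft_force: [0.9, -0.4, 0.5]
grip_width: 0.205
grip_force: 25.0
```

```bash
python3 - <<'E'
from h import *
for i in range(2): report(.04); ctrl.get_image('top')
E
```

```text
t 36.45 C [0.5926 0.1131 0.0909] yaw -0.1117 tilt 0.5094 lean -0.0001 F [ 0.89 -0.4   0.49] grip 0.205 25.0
  slot frame rel front rod: along 0.0427 lateral -0.0001 dist 0.0932 yaw err 0.0007
t 36.50 C [0.5926 0.1131 0.0909] yaw -0.1117 tilt 0.5095 lean -0.0001 F [ 1.02 -0.12  1.3 ] grip 0.204 25.0
  slot frame rel front rod: along 0.0426 lateral -0.0001 dist 0.0932 yaw err 0.0007
```

Call:
jog_arm:
  moves: [0,0,0,0,0,0,-0.6,0,0,0,0,0,0,-0.56,0,0,0,0,0,0,-0.53,0,0,0,0,0,0,-0.5,0,0,0,0,0,0,-0.4,0,0,0,0,0,0,-0.3,0,0,0,0,0,0,-0.2,0,0,0,0,0,0,-0.2]

```text
time: 37.55
position: [0.5948, 0.132, 0.1261]
tool_rot: [2.052, 1.834, -0.535]
ft_force: [0.8, -0.7, 0.8]
grip_width: 0.391
grip_force: 0.0
```

Call:
jog_arm:
  moves: [0,0,-0.03,0,0,0,-0.2,0,0,-0.08,0,0,0,-0.2,0,0,-0.14,0,0,0,-0.2,0,0,-0.22,0,0,0,-0.2,0,0,-0.3,0,0,0,-0.2,0,0,-0.4,0,0,0,-0.2,0,0,-0.45,0,0,0,-0.2,0,0,-0.45,0,0,0,-0.2]

```text
time: 38.55
position: [0.6027, 0.1985, 0.2448]
tool_rot: [2.051, 1.835, -0.532]
ft_force: [1.2, -0.4, 0.1]
grip_width: 0.4
grip_force: 0.0
```

Call:
jog_arm:
  moves: [-0.1,0,-0.1,0,0,0,-0.2,-0.2,0,-0.2,0,0,0,-0.2,-0.3,0,-0.3,0,0,0,-0.2,-0.4,0,-0.3,0,0,0,-0.2,-0.5,0,-0.3,0,0,0,-0.2,-0.5,0,-0.3,0,0,0,-0.2,-0.5,0,-0.3,0,0,0,-0.2,-0.5,0,-0.3,0,0,0,-0.2]

```text
time: 39.55
position: [0.5922, 0.1124, 0.3943]
tool_rot: [2.05, 1.837, -0.537]
ft_force: [0.4, 0.7, 0.4]
grip_width: 0.397
grip_force: 0.0
```

```bash
python3 - <<'E'
from h import *
report(.04)
s=snap('side'); t=snap('top')
for al in(.035,.0385,.042):
    c=F+D*al; z=.008+np.sqrt(.093**2-al**2); Q=cyl(c[0],c[1],SY,0,z)
    print(al,proj(s,Q).min(0).round(1),proj(s,Q).max(0).round(1),proj(t,Q).min(0).round(1),proj(t,Q).max(0).round(1))
a=cv2.resize(t['pixels'][120:280,90:300][:,:,::-1],None,fx=1.9,fy=1.9,interpolation=cv2.INTER_CUBIC)
b=cv2.resize(s['pixels'][160:375,120:330][:,:,::-1],None,fx=1.9,fy=1.9,interpolation=cv2.INTER_CUBIC)
a=cv2.copyMakeBorder(a,0,len(b)-len(a),0,0,0)
cv2.imwrite('pics/fin.png',np.hstack([a,b])[:600,:800])
E
```

```text
t 39.55 C [0.59   0.093  0.3594] yaw -0.1101 tilt 0.5107 lean -0.0020 F [0.37 0.73 0.36] grip 0.397 0.0
  slot frame rel front rod: along 0.0223 lateral -0.0004 dist 0.3521 yaw err 0.0023
0.035 [205.  226.3] [257.6 324.3] [121.  177.3] [214.  210.8]
0.0385 [204.  228.2] [256.9 326.4] [119.5 177.4] [212.5 210.9]
0.042 [203.1 230.1] [256.1 328.5] [118.1 177.6] [210.9 211. ]
```

View pics/fin.png

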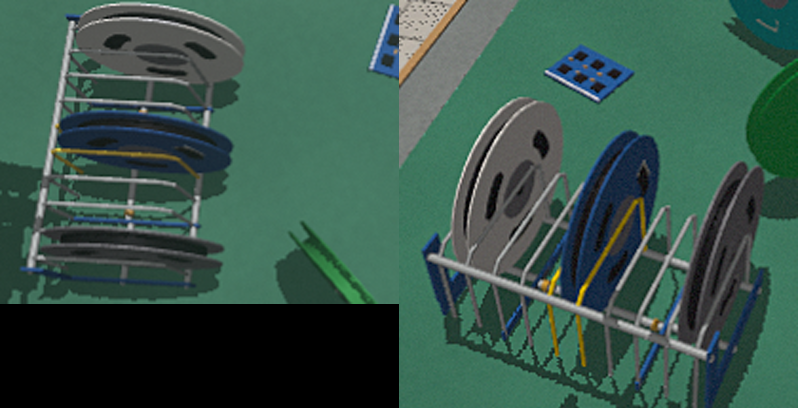

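The reel stands upright between the yellow wires. In the top view it spans columns 119–212, which matches about 38.5 mm beyond the front rod. The gripper is clear, so I'm handing in.

```bash
python3 -c "
from bench import ctrl
print(ctrl.close_job())"
```

```text
the job is handed in; nothing more can be done
None
```

The blue reel was rolled into the slot over the front rod, bedded on both rods with about 12–13 N, released standing upright, and handed in at about 40 s; the hand-in call gave no verdict.

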